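# Weigh a new finial against the pattern on a comparator balance

### The arm

A 7-joint arm with a two-finger parallel gripper is mounted at the origin on the work surface. World frame = base frame: x ahead of the robot, y to its left, z up, the work surface at z = 0. Lengths are in m, angles in rad, forces in N, time in s.
With the tool pointing down it reaches from about 0.425 to 0.95 m from the base axis. Payload 16.7 kg.
Tool frame: the origin (TCP) lies at the very end of the fingers, on their centre line; the grasp point (between the pads) lies 19 mm behind it; y points along the fingers, z is the direction in which the jaws open and shut, and the axes are right-handed (so a half turn about y gives the same grasp; the last joint's range is limited). The gripper opens to 94 mm and grips with 3 to 60 N. Pads are 16 mm wide; open, the fingers measure 119 mm over their backs; the gripper's body (75 mm by 177 mm) begins 78 mm behind the grasp point.
Start: joints at [1.107, 0.426, 0.074, 1.606, -0.034, 1.111, -0.067], TCP at [0.208, -0.642, 0.205] pointing down, gripper open.
Joint ranges: [-2.85, 2.85], [-0.5, 2.14], [-1.23, 1.37], [0.21, 2.46], [-1.02, 4.16], [0.16, 2.05], [-2.73, 2.73]. Speed limits (rad/s): [1.89, 1.89, 2.39, 2.39, 3.01, 3.01, 3.01].

### API

Orientations are given as a unit quaternion [x, y, z, w].
In Python, from plant import read_state, viewer, job gives the robot as it stands. The module is installed in compiled form; this text tells all that it offers.
- The arm moves only by the tool apply_moves, never from a script. Its argument "series" is a list of rows, each a list of 3 entries, a list of its own where there are three numbers: the shift along the tool's x, y, z in m, then the turn about the tool's y in rad, then the closure, from -1 (fully open) to 1 (shut), so that 0 is half open. In form: [[[x, y, z], twist, grip], ...]. A call has 1 to 12 rows; each row shifts and turns the commanded pose from where the row before left it, along the tool's axes as they then stand; what a row does not reach is not made up. A row lasts 1/12 s, in which the tool goes at most 41.7 mm and 7.16 degrees, less where a joint would pass 70% of its speed; a pose out of reach is approached as far as the arm can. A call is refused whole if a number of a shift passes 0.0417 or a number of a turn 0.125, either way. A call with a gripper value outside its range is refused whole. The fingers move at their own pace and stop on an object; the grip force is fixed at half the most. Time passes only in rows, so rows that do not move let the fingers close. It gives the time, the measured TCP pose, the force and the opening at its end, in the units of the state.
- read_state(): the state, without advancing time (a new reading comes with each control period).
- viewer.camera(name): name is "scene" or "top" or "wrist"; returns a dict with "image" (480x640x3 uint8, red, green, blue), "depth" (480x640 float32, m along the optical axis (not along the pixel's ray), 0 where there is no reading), "K" (3x3 intrinsics, pixels), "cam_to_world" (4x4, takes a point from camera to world coordinates); the wrist camera has in their place "hand_eye" (4x4, takes a point from camera to tool coordinates, whose origin is the TCP and whose axes are the tool frame's). Camera axes: x right, y up, looking along -z (the intrinsics and any distortion apply to the point x, -y, -z); pixel columns grow to the right and rows downward; lengths in m; the calibration is good to about 2 mm. A picture is of the moment at which its call begins: read the wrist's pose just before it.
- job.finish_job(): hands the job in, once; it reports no verdict.
The state is a dict: "t": time; "joint_pos": joint angles; "joint_velocities": joint speeds; "joint_efforts": joint torques, N m; "position": TCP position; "tcp_rot": TCP orientation; "wrist_force": force on the tool from outside, world axes, zero at the start; "torque": the same for the moment, N m; "grip_width": finger opening in m.
Only numpy, scipy, OpenCV 4.12 (cv2) and the standard library are available. Lean on these libraries where they do the work, as an engineer would, in place of code of your own. Each camera call takes 0.05 s, during which the arm holds its last target.

### The job

Check the new brass finial standing loose on the bench against its twin on the balance: with the beam still locked, set it gently and upright in the middle of the empty pan. Then free the beam by pressing the long bar switch fully home, near its middle so that both its ends go down evenly, and take the hand off the bar until the beam has come to rest; after that push the arrest lever all the way back, away from the bar's side towards the beam, so that the beam is locked level again. Leave both finials on their pans and everything else where it stands.

Things in the scene. Friction and masses are not known exactly. Their poses are not given: they have to be found in the camera images.
- scale: The grey comparator balance, fixed: base 320 mm wide (its y), 235 mm deep; origin under the middle of the base at bench height; x points from its front (the bar's side, which faces the robot's left) to its back, y to the left of one facing its front (away from the robot), z up. Its box behind the bar is 75 mm high. The beam (270 mm long) lies along y at x = 40 mm, 130 mm above the bench, with a flat steel pan at each end
- head_under (a point): middle of the underside of the balance's indicator head, a fixed grey box 100 mm wide (y), 145 mm deep (x), 85 mm high, underside 205 mm above the bench. It overhangs the middle of the bar, which so cannot be reached from straight above, but from the balance's front with the tool tilted about 35 degrees (tips pointing down and along the balance's x)
- pan_right_top (a point): centre of the upper face of the balance's right (-y) pan, nearest the robot, the empty one: flat steel disc of diameter 100 mm, upper face 165 mm above the bench when the beam is level
- pan_left_top (a point): centre of the upper face of the left (+y) pan, farther from the robot, same size, which carries the pattern finial
- pan_right: the right, empty pan with its stem; origin on the beam's axis, 35 mm below the pan's upper face
- finial_mid (a point): centre of the new brass finial, 27 mm above its foot (54 mm high in all): foot flange of diameter 44 mm, 10 mm high; straight round body of diameter 34 mm from 12 to 42 mm above the foot; blunt cone on top; about 0.3 kg. Starts upright on the bench, towards the robot's left, the only brass piece on the bench itself; z is up
- finial: the same new finial, origin at the centre of its foot
- pattern_mid (a point): centre of the finished pattern finial, identical in shape, standing on the left pan, 27 mm above its foot; stays there
- bar_pad: the long bar of the bar switch: plain aluminium strip 220 mm long (along the balance's y), 26 mm wide, 8 mm thick, along the balance's front under the indicator head; its face slopes at 30 degrees, facing up and forward (balance's -x); carried on a steel plate hinged along the plate's upper rear edge
- bar_mid (a point): middle of the bar's pressing face, 47 mm from its hinge line, about 68 mm above the bench when up; it is pressed along its inward normal, 0.5 along the balance's x to 0.87 down, and moves 13 mm until home, turning as it goes
- bar_left (a point): the bar's pressing face 105 mm towards the balance's +y from its middle
- bar_right (a point): the bar's pressing face 105 mm towards the balance's -y from its middle
- bar (a joint): travel of the bar switch about its hinge: 0 rad up (beam arrested), 0.28 rad fully home (beam free). It takes about 8 to 12 N at the middle of the bar, then meets a firm stop; it stays where it is left (friction, no return spring). A linkage ties it to the arrest lever (lever = 3.2 x bar) and to the cradle that locks the beam
- bar_rock (a joint): rocking of the bar about its middle, rad: 0 when both ends are even, positive or negative when one end is lower; sprung with 15 N m/rad, so a press off the middle rocks it (10 N at 45 mm from the middle gives 0.03 rad, i.e. 6 mm between the ends)
- lever (a joint): arrest lever at the balance's left front corner: 0 rad arrested (leans 0.45 rad to the balance's +x), 0.9 released (0.45 rad to its -x). It turns about the balance's y on a pivot at x -78, y 156 mm, 50 mm up, and comes to -x as the bar is pressed. Pushed back with about 2 N at its grip it raises the bar and locks the beam; stays where it is left
- lever_grip (a point): centre of the lever's black cross grip (round bar 18 mm thick, 40 mm long along the balance's y), 85 mm from the lever's pivot, about 127 mm above the bench at both ends of its travel
- beam (a joint): tilt of the beam, rad, 0 level (arrested); stops at +-0.12; it settles within +-0.06 and comes to rest about 1 to 2 s after release when both finials are on their pans; positive = left pan high
- doming_block: bystander: steel cube 45 mm, on the bench near the finial, origin at its underside
- punch: bystander: dark steel doming punch standing upright, 78 mm high, foot of diameter 34 mm, slim neck and round head, on the bench near the finial, origin at its underside
- hammer: bystander: hammer lying at the left, 270 mm long
- bowl: bystander: copper bowl behind the balance, diameter 110 mm, 40 mm high
- jar: bystander: amber glass jar at the back left, diameter 60 mm, 80 mm high
- wood_block: bystander: pale wooden block 70 x 120 x 50 mm at the right
- graver: bystander: hand tool with a handle lying behind the balance, 200 mm long

How it is judged:
By the outcome, as a careful person would: the job done as asked, in the order asked, and still so for the second after the job is handed in, with the robot touching nothing.
It also fails if it takes over 69 s, if anything falls off the work surface, if the arm or the gripper's body presses on something with over 40 N, if the wrist force passes 120 N, or if a joint passes its speed limit or range.

## Working session

There is one attempt and no reset: what is moved stays moved. The work goes in short steps, Python scripts to look and compute and a tool call to move; the robot and the scene stay as the last step left them, time stands still between calls to the robot, and variables do not carry over. Pictures are saved under pics/ and viewed, and the job is handed in when it is done.

Besides the shell and the picture viewer there is one more tool, called after ">>>" as a command line: name --argument value ..., lists and objects as JSON in quotes. apply_moves: Moves the arm, as the interface text tells. Its arguments: {"type":"object","properties":{"series":{"type":"array"}},"required":["series"]}

```bash
mkdir -p pics; ls
cat > h.py <<'E'
import numpy as np,cv2
from plant import read_state,viewer
from scipy.spatial.transform import Rotation as R
def snap(n,f):
    s=read_state(); c=viewer.camera(n); cv2.imwrite('pics/'+f,c['image'][:,:,::-1]); 
    if n=='wrist':
        T=np.eye(4);T[:3,:3]=R.from_quat(s['tcp_rot']).as_matrix();T[:3,3]=s['position'];c['cam_to_world']=T@c['hand_eye']
    np.savez('pics/'+f+'.npz',**{k:v for k,v in c.items()}); return c
def load(f): return dict(np.load('pics/'+f+'.npz'))
def pt(c,u,v,d=None):
    d=c['depth'][int(v),int(u)] if d is None else d
    K=c['K'];p=np.array([(u-K[0,2])/K[0,0]*d,-(v-K[1,2])/K[1,1]*d,-d,1]);return (c['cam_to_world']@p)[:3]
def plane(c,u,v,z):
    o=c['cam_to_world'][:3,3];q=pt(c,u,v,1.);r=q-o;return o+r*(z-o[2])/r[2]
E
python3 - <<'E'
from h import *
s=read_state();print(s)
for n in['scene','top','wrist']:
    c=snap(n,n+'0.png');print(n,[k for k in c],c['K'].tolist(),c['cam_to_world'].round(3).tolist(),c.get('dist'))
E
```

```text
pics
{'t': 0.0, 'joint_pos': array([ 1.10751688,  0.42669766,  0.07387396,  1.60660589, -0.03409457,
        1.11077699, -0.06711482]), 'joint_velocities': array([ 0.00046513, -0.00104714,  0.00117959, -0.00156224,  0.00126361,
        0.00017701, -0.0016808 ]), 'joint_efforts': array([-1.15502216e-04, -9.35844111e+01,  3.66628848e+00, -4.54190791e+01,
       -4.87618055e-02,  2.02721846e-02,  3.18730054e-04]), 'position': array([ 0.20816556, -0.64164926,  0.2047997 ]), 'tcp_rot': array([-0.11056398,  0.69884721, -0.69800394,  0.11035703]), 'wrist_force': array([ 0.33448188, -0.23498536, -0.2100375 ]), 'torque': array([ 0.02913142, -0.02038853,  0.00691254]), 'grip_width': 0.09388395934735508}
scene ['image', 'depth', 'K', 'cam_to_world'] [[550.7279319645029, 0.0, 312.0899408434334], [0.0, 550.7279319645029, 241.90920542952844], [0.0, 0.0, 1.0]] [[-0.692, -0.415, 0.591, 1.391], [0.721, -0.421, 0.55, 0.702], [0.02, 0.807, 0.59, 0.97], [0.0, 0.0, 0.0, 1.0]] None
top ['image', 'depth', 'K', 'cam_to_world'] [[522.9830579750775, 0.0, 314.7613963932886], [0.0, 522.9830579750775, 245.00352165143428], [0.0, 0.0, 1.0]] [[-0.022, 0.985, -0.172, 0.31], [-1.0, -0.024, -0.011, -0.073], [-0.014, 0.172, 0.985, 1.505], [0.0, 0.0, 0.0, 1.0]] None
wrist ['image', 'depth', 'K', 'hand_eye', 'cam_to_world'] [[385.2603592361884, 0.0, 317.43304248605926], [0.0, 385.2603592361884, 243.01250677222504], [0.0, 0.0, 1.0]] [[0.309, 0.923, 0.229, 0.274], [-0.951, 0.301, 0.073, -0.622], [-0.002, -0.24, 0.971, 0.384], [0.0, 0.0, 0.0, 1.0]] None
```

View pics/scene0.png

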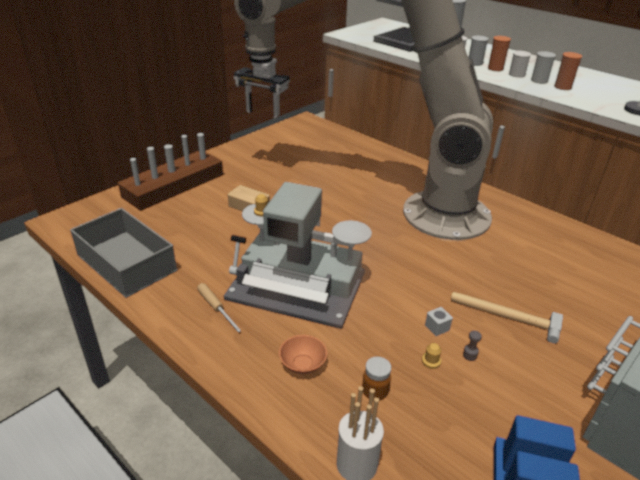

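View pics/top0.png

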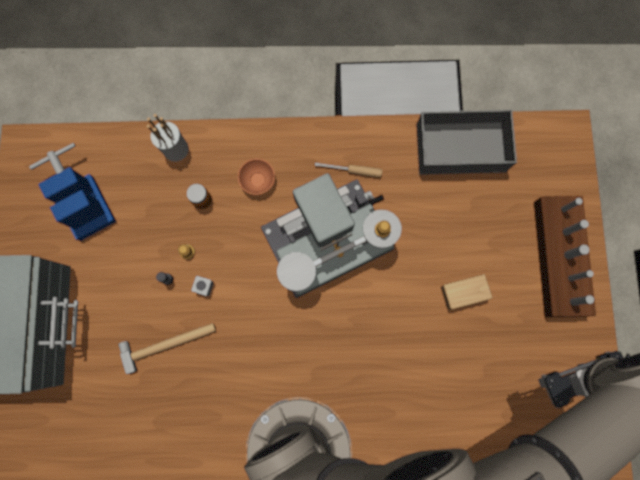

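Run:
```python
from h import *
for n,(x0,y0,w,h) in {'top0.png':(150,130,260,195),'scene0.png':(200,160,300,225)}.items():
    im=cv2.imread('pics/'+n)[y0:y0+h,x0:x0+w]; cv2.imwrite('pics/crop_'+n,cv2.resize(im,(800,600),interpolation=cv2.INTER_CUBIC))
for n in ['top0.png','scene0.png']:
    c=load(n);d=c['depth'];K=c['K'];v,u=np.mgrid[0:480,0:640]
    P=np.stack([(u-K[0,2])/K[0,0]*d,-(v-K[1,2])/K[1,1]*d,-d],-1)@c['cam_to_world'][:3,:3].T+c['cam_to_world'][:3,3]
    np.save('pics/P_'+n+'.npy',P)
    m=((abs(P[...,2]-.165)<.006)&(d>0)).astype(np.uint8)
    k,l,st,ce=cv2.connectedComponentsWithStats(m)
    for i in range(1,k):
        if st[i,4]>60:
            q=P[l==i]; print(n,'165',st[i],ce[i].round(1),q.mean(0).round(3),(q.max(0)-q.min(0)).round(3))
    m=((P[...,2]>.012)&(P[...,2]<.1)&(d>0)&(P[...,0]>0)&(P[...,0]<.75)&(P[...,1]>-.5)&(P[...,1]<.35)).astype(np.uint8)
    k,l,st,ce=cv2.connectedComponentsWithStats(m)
    for i in range(1,k):
        if st[i,4]>30:
            q=P[l==i]; print(n,'obj',st[i],ce[i].round(1),q.mean(0).round(3),q.min(0).round(3),q.max(0).round(3))
```

```text
top0.png 165 [363 210  38  38 853] [381.3 228.7] [ 0.583 -0.234  0.164] [0.099 0.098 0.012]
top0.png 165 [ 277  253   39   38 1115] [295.7 271.5] [ 0.476 -0.008  0.165] [0.097 0.098 0.012]
top0.png 165 [ 32 259  25 132 630] [ 44.3 323.3] [0.359 0.635 0.165] [0.332 0.048 0.012]
top0.png obj [187 185  25  25 442] [198.6 196.6] [0.709 0.27  0.065] [0.685 0.245 0.012] [0.74  0.301 0.089]
top0.png obj [240 184  33  11 151] [255.2 189.8] [0.736 0.113 0.028] [0.718 0.062 0.012] [0.75  0.156 0.048]
top0.png obj [ 337  184   38   64 1148] [355.4 209.3] [ 0.663 -0.176  0.059] [ 0.553 -0.227  0.012] [ 0.75  -0.123  0.099]
top0.png obj [ 260  209   75   55 1902] [292.  237.4] [0.587 0.006 0.053] [ 0.515 -0.111  0.012] [0.678 0.101 0.095]
top0.png obj [ 292  242  102   56 1534] [343.4 265.1] [ 0.502 -0.136  0.069] [ 0.421 -0.283  0.012] [0.565 0.01  0.097]
top0.png obj [178 245  15  15 157] [184.9 251.2] [0.557 0.313 0.039] [0.538 0.298 0.013] [0.58  0.334 0.057]
top0.png obj [191 276  22  21 294] [201.7 286.1] [0.456 0.262 0.042] [0.43  0.238 0.012] [0.485 0.292 0.054]
top0.png obj [441 278  36 
[... 1557 characters left out ...]
 [ 0.473 -0.423  0.06 ]
scene0.png obj [ 228  232  137   95 8253] [298.6 279.3] [ 0.618 -0.063  0.056] [ 0.426 -0.272  0.012] [0.75  0.103 0.1  ]
scene0.png obj [451 292  52  21 424] [476.3 301.7] [0.33  0.293 0.022] [0.297 0.232 0.012] [0.358 0.35  0.032]
scene0.png obj [426 307  27  27 493] [438.8 319.4] [0.468 0.268 0.037] [0.435 0.236 0.012] [0.491 0.293 0.051]
scene0.png obj [298 334  30  25 428] [313.6 345.2] [0.738 0.106 0.029] [0.722 0.065 0.012] [0.75  0.153 0.046]
scene0.png obj [423 343  19  23 300] [432.8 353.6] [0.571 0.32  0.036] [0.549 0.296 0.012] [0.586 0.336 0.057]
scene0.png obj [362 356  30  42 944] [377.2 376.3] [0.73  0.282 0.061] [0.693 0.246 0.012] [0.75  0.306 0.086]
```

View pics/crop_top0.png

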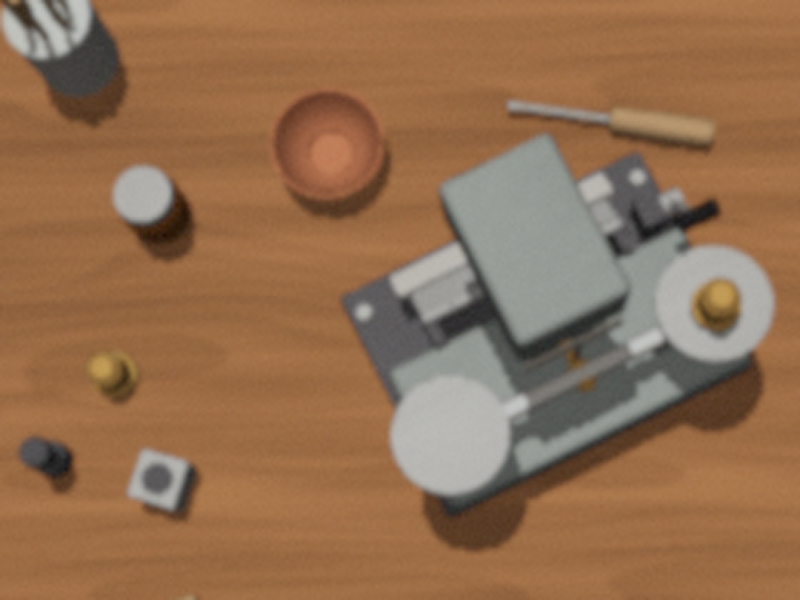

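View pics/crop_scene0.png

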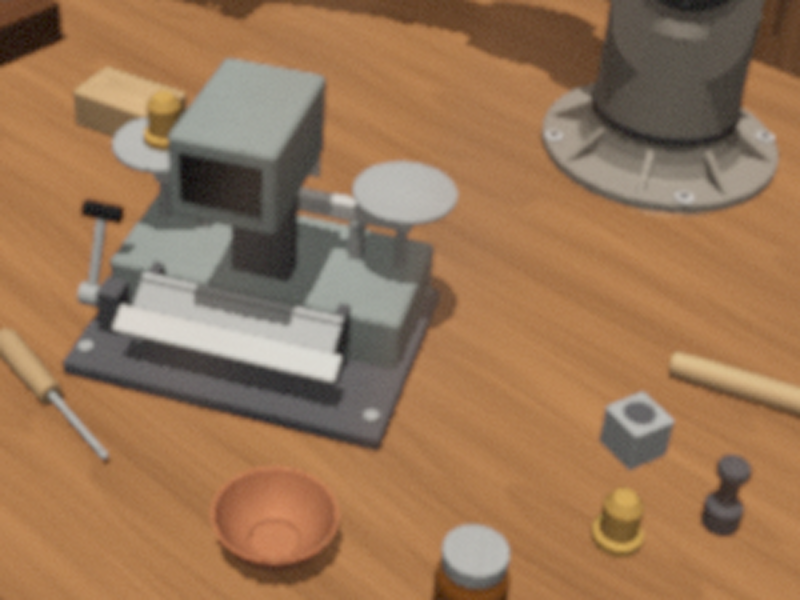

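Run:
```python
from h import *
for n,px in {'top0.png':(295,271),'scene0.png':(352,231)}.items():
    c=load(n);P=np.load('pics/P_'+n+'.npy')
    m=((abs(P[...,2]-.165)<.012)).astype(np.uint8)
    k,l,st,ce=cv2.connectedComponentsWithStats(m)
    i=l[px[1],px[0]];vv,uu=np.nonzero(l==i)
    q=np.array([plane(c,u,v,.165)[:2] for u,v in zip(uu,vv)]);print(n,'pan',q.mean(0),q.ptp(0) if hasattr(q,'ptp') else np.ptp(q,0), cv2.minEnclosingCircle(q.astype(np.float32)))
    h=cv2.cvtColor(c['image'],cv2.COLOR_RGB2HSV)
    b=cv2.inRange(h,(15,130,70),(32,255,255));k,l,st,ce=cv2.connectedComponentsWithStats(b)
    for i in range(1,k):
        if 60<st[i,4]<900:
            q=P[l==i];t=q[q[:,2]>np.percentile(q[:,2],80)]
            print(n,'brass',st[i],ce[i].round(1),q.mean(0).round(3),t.mean(0).round(3),plane(c,*ce[i],.027).round(3))
s=read_state();M=R.from_quat(s['tcp_rot']).as_matrix();print(M.round(3))
c=load('wrist0.png');print(c['hand_eye'].round(3))
P=np.load('pics/P_top0.png.npy')
print('punch',pt(load('top0.png'),165,279),pt(load('top0.png'),164,277))
```

```text
top0.png pan [ 0.47601703 -0.00861315] [0.09657215 0.09818692] ((0.4764920771121979, -0.008580423891544342), 0.049830518662929535)
top0.png brass [376 222  14  15 167] [382.6 228.9] [ 0.573 -0.231  0.213] [ 0.571 -0.23   0.257] [ 0.61  -0.254  0.027]
top0.png brass [177 243  19  17 225] [186.  250.8] [0.559 0.31  0.035] [0.555 0.307 0.084] [0.56  0.313 0.027]
scene0.png pan [ 0.48215975 -0.00782693] [0.10300198 0.10158869] ((0.48193085193634033, -0.009652169421315193), 0.05252155289053917)
scene0.png brass [255 195  15  20 180] [260.6 203.5] [ 0.59  -0.233  0.195] [ 0.589 -0.231  0.216] [ 0.415 -0.436  0.027]
scene0.png brass [421 342  23  29 467] [432.1 355.9] [0.57  0.319 0.027] [0.576 0.322 0.061] [0.57  0.319 0.027]
[[-0.951 -0.     0.309]
 [-0.309  0.001 -0.951]
 [ 0.    -1.    -0.001]]
[[-0.001 -0.971 -0.24  -0.069]
 [ 0.001  0.24  -0.971 -0.179]
 [ 1.    -0.001  0.     0.002]
 [ 0.     0.     0.     1.   ]]
punch [0.47505894 0.35739056 0.07201543] [0.48079092 0.3606085  0.07105526]
```

```bash
cat > plan.py <<'E'
from h import *
def wrap(a): return (a+np.pi)%(2*np.pi)-np.pi
def plan(wps,sp=.041,start=None):
    """wps: (pos,yaw of tool z or None,grip,speed)"""
    s=read_state(); M=R.from_quat(s['tcp_rot']).as_matrix(); p=np.array(s['position']) if start is None else np.array(start)
    rows=[]
    for w in wps:
        tgt=np.array(w[0]);g=w[2];spd=w[3] if len(w)>3 else sp
        y0=np.arctan2(M[1,2],M[0,2]);dy=0 if w[1] is None else wrap(w[1]-y0)
        if len(w)>4: dy+=w[4]*2*np.pi
        n=int(max(1,np.ceil(np.linalg.norm(tgt-p)/spd),np.ceil(abs(dy)/.12)))
        for k in range(n):
            d=(tgt-p)/(n-k); sh=np.round(M.T@d,3); tw=round(-dy/n,3)
            rows.append([sh.tolist(),tw,g]); p=p+M@sh; M=M@R.from_rotvec([0,tw,0]).as_matrix()
    for i in range(0,len(rows),12): print(str(rows[i:i+12]).replace(' ',''))
    print(len(rows),'end',p.round(4),'yaw',np.arctan2(M[1,2],M[0,2]).round(3))
E
python3 - <<'E'
from plan import *
plan([((.23,-.62,.36),None,-1),((.5,-.2,.36),-.2,-1),((.55,.3,.34),1.4,-1),])
E
```

```text
[[[-0.007,-0.039,-0.004],0.0,-1],[[-0.007,-0.039,-0.003],0.0,-1],[[-0.007,-0.039,-0.004],0.0,-1],[[-0.006,-0.038,-0.003],0.0,-1],[[-0.03,0.0,-0.024],np.float64(-0.081),-1],[[-0.032,0.0,-0.022],np.float64(-0.081),-1],[[-0.033,0.0,-0.019],np.float64(-0.081),-1],[[-0.035,0.0,-0.017],np.float64(-0.081),-1],[[-0.036,0.0,-0.014],np.float64(-0.081),-1],[[-0.037,0.0,-0.011],np.float64(-0.081),-1],[[-0.038,0.0,-0.008],np.float64(-0.081),-1],[[-0.038,0.0,-0.004],np.float64(-0.081),-1]]
[[[-0.038,0.0,-0.001],np.float64(-0.081),-1],[[-0.038,0.0,0.002],np.float64(-0.081),-1],[[-0.038,0.0,0.005],np.float64(-0.081),-1],[[-0.038,0.0,0.008],np.float64(-0.081),-1],[[-0.037,0.0,0.01],np.float64(-0.081),-1],[[-0.036,0.001,-0.004],np.float64(-0.115),-1],[[-0.036,0.002,0.0],np.float64(-0.115),-1],[[-0.036,0.001,0.005],np.float64(-0.115),-1],[[-0.035,0.002,0.009],np.float64(-0.115),-1],[[-0.034,0.001,0.012],np.float64(-0.115),-1],[[-0.032,0.002,0.016],np.float64(-0.115),-1],[[-0.03,0.001,0.02],np.float64(-0.115),-1]]
[[[-0.027,0.002,0.023],np.float64(-0.115),-1],[[-0.024,0.001,0.026],np.float64(-0.115),-1],[[-0.021,0.002,0.029],np.float64(-0.115),-1],[[-0.018,0.001,0.031],np.float64(-0.115),-1],[[-0.014,0.002,0.033],np.float64(-0.115),-1],[[-0.011,0.001,0.034],np.float64(-0.115),-1],[[-0.007,0.002,0.035],np.float64(-0.115),-1]]
31 end [0.5496 0.3003 0.3397] yaw 1.406
```

>>> apply_moves --series '[[[-0.007,-0.039,-0.004],0,-1],[[-0.007,-0.039,-0.003],0,-1],[[-0.007,-0.039,-0.004],0,-1],[[-0.006,-0.038,-0.003],0,-1],[[-0.03,0,-0.024],-0.081,-1],[[-0.032,0,-0.022],-0.081,-1],[[-0.033,0,-0.019],-0.081,-1],[[-0.035,0,-0.017],-0.081,-1],[[-0.036,0,-0.014],-0.081,-1],[[-0.037,0,-0.011],-0.081,-1],[[-0.038,0,-0.008],-0.081,-1],[[-0.038,0,-0.004],-0.081,-1]]'

```text
t: 1.15
position: [0.3968, -0.3588, 0.3605]
tcp_rot: [0.328, -0.626, 0.626, -0.328]
wrist_force: [0.1, 0.7, 0.2]
grip_width: 0.0943
```

>>> apply_moves --series '[[[-0.038,0,-0.001],-0.081,-1],[[-0.038,0,0.002],-0.081,-1],[[-0.038,0,0.005],-0.081,-1],[[-0.038,0,0.008],-0.081,-1],[[-0.037,0,0.01],-0.081,-1],[[-0.036,0.001,-0.004],-0.115,-1],[[-0.036,0.002,0],-0.115,-1],[[-0.036,0.001,0.005],-0.115,-1],[[-0.035,0.002,0.009],-0.115,-1],[[-0.034,0.001,0.012],-0.115,-1],[[-0.032,0.002,0.016],-0.115,-1],[[-0.03,0.001,0.02],-0.115,-1]]'

```text
t: 2.15
position: [0.5243, 0.0532, 0.3504]
tcp_rot: [0.627, -0.328, 0.328, -0.626]
wrist_force: [0.9, 0.1, -0.1]
grip_width: 0.0939
```

>>> apply_moves --series '[[[-0.027,0.002,0.023],-0.115,-1],[[-0.024,0.001,0.026],-0.115,-1],[[-0.021,0.002,0.029],-0.115,-1],[[-0.018,0.001,0.031],-0.115,-1],[[-0.014,0.002,0.033],-0.115,-1],[[-0.011,0.001,0.034],-0.115,-1],[[-0.007,0.002,0.035],-0.115,-1]]'

```text
t: 2.73
position: [0.5496, 0.3017, 0.3394]
tcp_rot: [0.705, -0.056, 0.056, -0.705]
wrist_force: [0.9, -0.0, -0.0]
grip_width: 0.0942
```

Run:
```python
from h import *
s=read_state();print(s['joint_pos'].round(3))
c=snap('wrist','w1.png')
h=cv2.cvtColor(c['image'],cv2.COLOR_RGB2HSV)
b=cv2.inRange(h,(15,130,60),(32,255,255));k,l,st,ce=cv2.connectedComponentsWithStats(b)
for i in range(1,k):
    if st[i,4]>100: print(st[i],ce[i],plane(c,*ce[i],.027),pt(c,*ce[i]))
```

```text
[ 0.015  0.363 -0.828  1.505  0.269  1.391  0.583]
[314 192  33  35 894] [330.04138702 208.69239374] [0.5581642  0.31519623 0.027     ] [0.55409318 0.31497775 0.05313496]
[ 77 342  14  17 139] [ 83.3381295  351.07194245] [ 0.70312    -0.05907585  0.027     ] [0.51346005 0.25778818 0.44797751]
[ 47 344  29  78 818] [ 58.35819071 388.23349633] [ 0.75475533 -0.11270416  0.027     ] [0.51570508 0.25811683 0.45731937]
[560 345  29  77 885] [576.08587571 389.09830508] [0.87498926 0.62742426 0.027     ] [0.53191813 0.35157637 0.45583766]
[ 282  441  358   19 3901] [476.76826455 452.68520892] [0.96193574 0.47864636 0.027     ] [0.53515035 0.32977826 0.46392214]
```

View pics/w1.png

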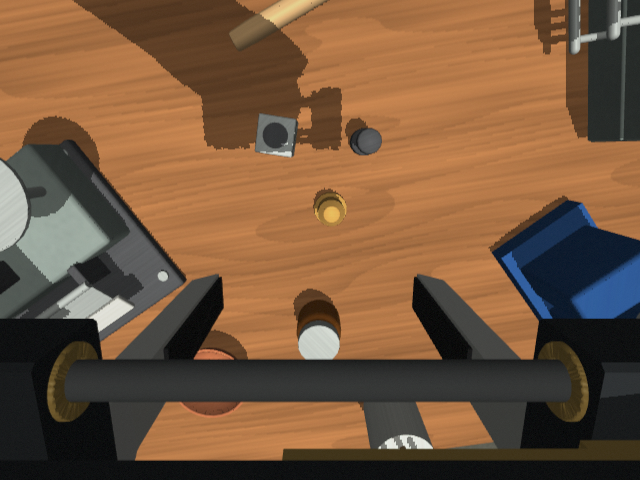

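Run:
```python
from plan import *
c=load('w1.png')
cv2.imwrite('pics/w1c.png',cv2.resize(c['image'][180:240,300:360,::-1],(600,600),interpolation=cv2.INTER_CUBIC))
print(plane(c,332,214,.054))
plan([((.558,.315,.06),None,-1),((.558,.315,.0165),None,-1,.015)])
```

```text
[0.56078464 0.3163454  0.054     ]
[[[0.001,0.04,0.001],0.0,-1],[[0.001,0.04,0.001],0.0,-1],[[0.002,0.04,0.001],0.0,-1],[[0.001,0.04,0.001],0.0,-1],[[0.002,0.04,0.001],0.0,-1],[[0.001,0.039,0.001],0.0,-1],[[0.002,0.04,0.001],0.0,-1],[[-0.0,0.014,0.0],0.0,-1],[[-0.0,0.015,0.0],0.0,-1],[[-0.0,0.014,0.0],0.0,-1]]
10 end [0.5582 0.3147 0.0165] yaw 1.426
```

View pics/w1c.png

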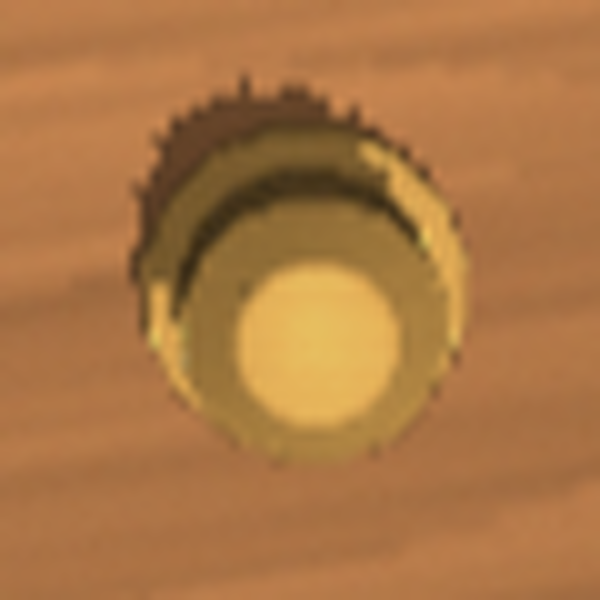

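>>> apply_moves --series '[[[0.001,0.04,0.003],0,-1],[[0.001,0.04,0.001],0,-1],[[0.001,0.04,0.002],0,-1],[[0.001,0.04,0.002],0,-1],[[0.001,0.04,0.002],0,-1],[[0.001,0.039,0.003],0,-1],[[0.001,0.04,0.003],0,-1],[[0,0.014,0],0,-1],[[0,0.015,0],0,-1],[[0,0.013,0],0,-1]]'

```text
t: 3.62
position: [0.5595, 0.315, 0.0184]
tcp_rot: [-0.705, 0.058, -0.058, 0.705]
wrist_force: [0.4, -0.4, 0.7]
grip_width: 0.0941
```

Run:
```python
from h import *
s=read_state();print(s['position'],s['wrist_force']);snap('wrist','w2.png');snap('scene','s2.png')
im=cv2.imread('pics/s2.png')[270:420,340:540];cv2.imwrite('pics/s2c.png',cv2.resize(im,(800,600),interpolation=cv2.INTER_CUBIC))
```

```text
[0.5595435  0.31503771 0.01843471] [ 0.35107368 -0.40409381  0.68204305]
```

View pics/w2.png

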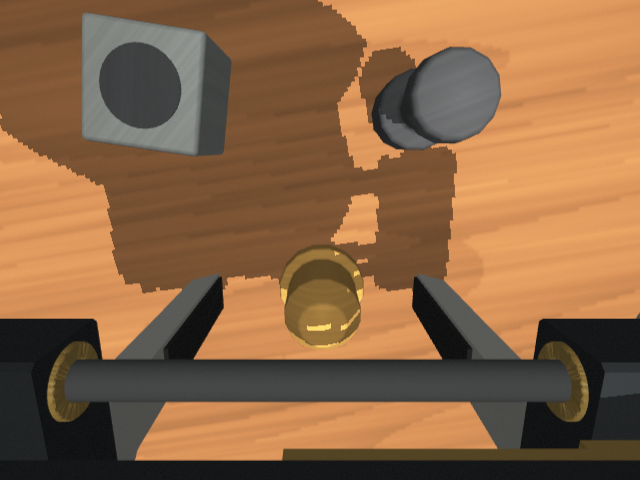

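View pics/s2c.png

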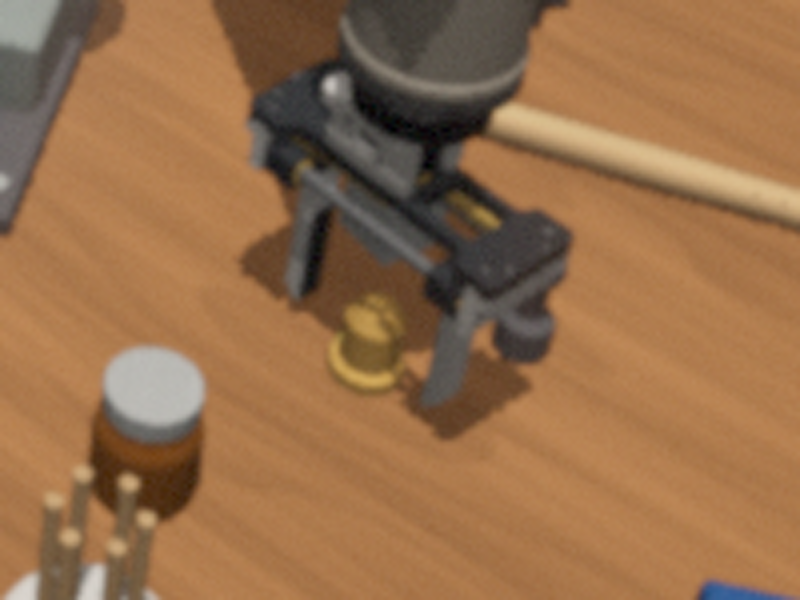

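Run:
```python
from h import *
c=load('w2.png')
print(plane(c,322,310,.054),plane(c,321,285,.010),plane(c,321.5,302,.042))
h=cv2.cvtColor(c['image'],cv2.COLOR_RGB2HSV)
cv2.imwrite('pics/w2c.png',cv2.resize(c['image'][230:360,250:390,::-1],(700,650),interpolation=cv2.INTER_CUBIC))
```

```text
[0.55390262 0.31630204 0.054     ] [0.55923443 0.31544522 0.01      ] [0.55540277 0.31598419 0.042     ]
```

View pics/w2c.png

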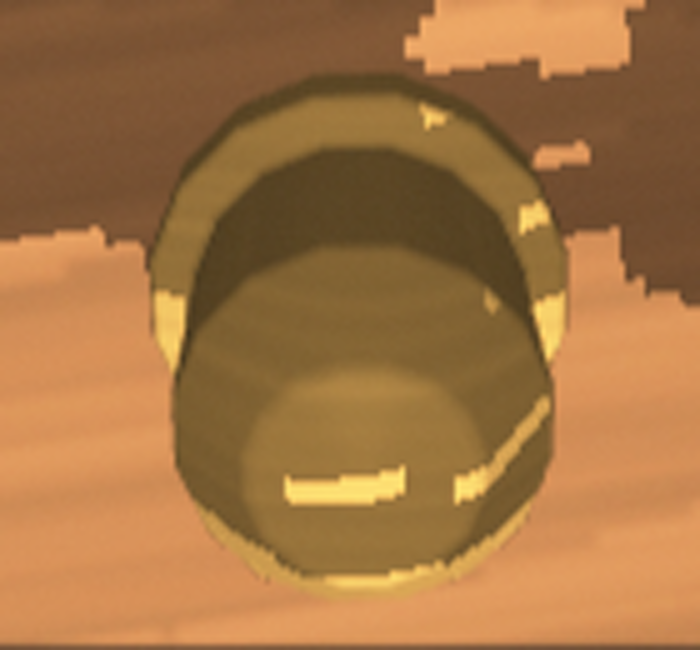

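>>> apply_moves --series '[[[0,0.001,0],0,0.2],[[0,0,0],0,1],[[0,0,0],0,1],[[0,0,0],0,1],[[0,0,0],0,1],[[0,0,0],0,1],[[0,0,0],0,1]]'

```text
t: 4.3
position: [0.5593, 0.3148, 0.0178]
tcp_rot: [-0.705, 0.058, -0.058, 0.705]
wrist_force: [-0.6, 0.2, 0.4]
grip_width: 0.0509
```

>>> apply_moves --series '[[[0,0,0],0,1],[[0,0,0],0,1],[[0,0,0],0,1],[[0,0,0],0,1],[[0,0,0],0,1],[[0,0,0],0,1]]'

```text
t: 4.8
position: [0.5592, 0.315, 0.0175]
tcp_rot: [-0.705, 0.058, -0.058, 0.705]
wrist_force: [1.2, 1.7, -0.4]
grip_width: 0.0332
```

Run:
```python
from plan import *
plan([((.559,.315,.18),None,1,.03),((.476,.04,.30),.442,1,.035)])
```

```text
[[[-0.0,-0.027,0.0],0.0,1],[[-0.0,-0.027,0.0],0.0,1],[[-0.0,-0.027,0.0],0.0,1],[[-0.0,-0.027,0.0],0.0,1],[[-0.0,-0.027,0.0],0.0,1],[[-0.0,-0.027,0.0],0.0,1],[[-0.004,-0.013,-0.032],np.float64(0.107),1],[[-0.001,-0.013,-0.032],np.float64(0.107),1],[[0.003,-0.014,-0.032],np.float64(0.107),1],[[0.006,-0.013,-0.031],np.float64(0.107),1],[[0.009,-0.014,-0.03],np.float64(0.107),1],[[0.013,-0.013,-0.029],np.float64(0.107),1]]
[[[0.016,-0.014,-0.028],np.float64(0.107),1],[[0.018,-0.013,-0.026],np.float64(0.107),1],[[0.021,-0.014,-0.024],np.float64(0.107),1]]
15 end [0.4759 0.0404 0.3004] yaw 0.443
```

>>> apply_moves --series '[[[0,-0.027,0],0,1],[[0,-0.027,0],0,1],[[0,-0.027,0],0,1],[[0,-0.027,0],0,1],[[0,-0.027,0],0,1],[[0,-0.027,0],0,1],[[-0.004,-0.013,-0.032],0.107,1],[[-0.001,-0.013,-0.032],0.107,1],[[0.003,-0.014,-0.032],0.107,1],[[0.006,-0.013,-0.031],0.107,1],[[0.009,-0.014,-0.03],0.107,1],[[0.013,-0.013,-0.029],0.107,1]]'

```text
t: 5.8
position: [0.503, 0.1303, 0.2599]
tcp_rot: [0.65, -0.279, 0.279, -0.649]
wrist_force: [0.8, -0.4, -2.9]
grip_width: 0.0329
```

>>> apply_moves --series '[[[0.016,-0.014,-0.028],0.107,1],[[0.018,-0.013,-0.026],0.107,1],[[0.021,-0.014,-0.024],0.107,1],[[0,0,0],0,1]]'

```text
t: 6.13
position: [0.4751, 0.0346, 0.3026]
tcp_rot: [0.595, -0.381, 0.383, -0.595]
wrist_force: [1.1, -0.5, -2.7]
grip_width: 0.0333
```

Run:
```python
from h import *
s=read_state();print(s['position'],s['wrist_force'],s['joint_pos'].round(2),s['grip_width']);snap('wrist','w3.png')
```

```text
[0.47514407 0.03458057 0.30260451] [ 1.12960202 -0.49782325 -2.70463204] [ 0.37  0.05 -0.59  1.88  0.03  1.22  0.2 ] 0.0333175693865065
```

View pics/w3.png

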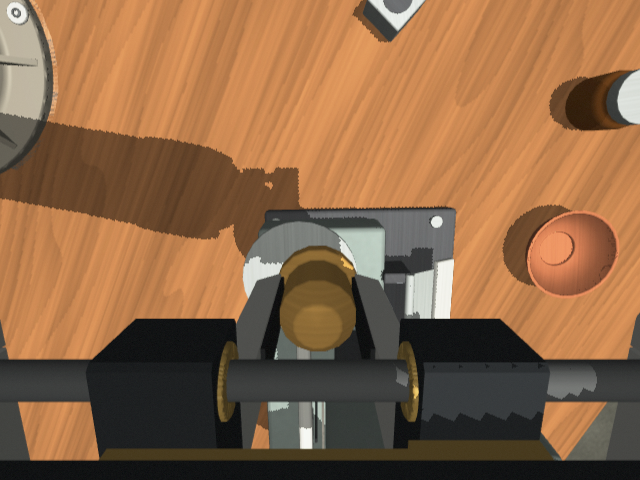

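Run:
```python
from h import *
from scipy.optimize import least_squares
c=load('w3.png');d=c['depth'];K=c['K'];v,u=np.mgrid[0:480,0:640]
P=np.stack([(u-K[0,2])/K[0,0]*d,-(v-K[1,2])/K[1,1]*d,-d],-1)@c['cam_to_world'][:3,:3].T+c['cam_to_world'][:3,3]
m=(abs(P[...,2]-.165)<.008)&(v<330)&(u>230)&(u<370)&(d>0)
# brim: outer boundary pixels
b=[]
for r in range(222,300):
    x=np.nonzero(m[r])[0]
    if len(x): b.append((x[0]-.5,r)); 
    if len(x) and r<262: b.append((x[-1]+.5,r))
for cc in range(270,330):
    y=np.nonzero(m[:,cc])[0]
    if len(y): b.append((cc,y[0]-.5))
q=np.array([plane(c,*p,.165)[:2] for p in b])
f=lambda x:np.hypot(q[:,0]-x[0],q[:,1]-x[1])-x[2]
r=least_squares(f,[.476,-.008,.05],loss='soft_l1',f_scale=.001);print(r.x,abs(r.fun).mean()); 
f2=lambda x:np.hypot(q[:,0]-x[0],q[:,1]-x[1])-.05
r=least_squares(f2,[.476,-.008],loss='soft_l1',f_scale=.001);print(r.x); print(np.median(P[m][:,2]),m.sum())
```

```text
[ 0.47785784 -0.00979138  0.04967368] 0.00021744922587706918
[ 0.4781549 -0.0100722]
0.16537137271678282 3347
```

Run:
```python
from plan import *
plan([((.478,-.01,.30),.442,1,.02),((.478,-.01,.192),None,1,.027),((.478,-.01,.185),None,1,.0025)])
```

```text
[[[0.015,0.001,-0.006],np.float64(-0.002),1],[[0.014,0.0,-0.006],np.float64(-0.002),1],[[0.015,0.001,-0.006],np.float64(-0.002),1],[[-0.0,0.027,0.0],0.0,1],[[-0.0,0.027,0.0],0.0,1],[[-0.0,0.027,0.0],0.0,1],[[-0.0,0.027,0.0],0.0,1],[[-0.0,0.002,0.0],0.0,1],[[-0.0,0.002,0.0],0.0,1],[[-0.0,0.003,0.0],0.0,1]]
10 end [ 0.4781 -0.0104  0.1847] yaw 0.442
```

>>> apply_moves --series '[[[0.015,0.001,-0.006],0,1],[[0.014,0,-0.006],0,1],[[0.015,0.001,-0.006],0,1],[[0,0.027,0],0,1],[[0,0.027,0],0,1],[[0,0.027,0],0,1],[[0,0.022,0],0,1],[[0,0.003,0],0,1],[[0,0,0],0,1],[[0,0,0],0,1]]'

```text
t: 7.02
position: [0.4789, -0.0066, 0.1933]
tcp_rot: [-0.598, 0.378, -0.378, 0.598]
wrist_force: [0.8, -0.3, -2.3]
grip_width: 0.033
```

>>> apply_moves --series '[[[0.003,0.003,-0.002],0,1],[[0,0.002,0],0,1],[[0,0.002,0],0,1],[[0,0.001,0],0,1],[[0,0.001,0],0,1],[[0,0,0],0,1],[[0,0,0],0,1]]'

```text
t: 7.6
position: [0.478, -0.0107, 0.1835]
tcp_rot: [-0.598, 0.378, -0.378, 0.598]
wrist_force: [-0.5, -0.4, -3.1]
grip_width: 0.0331
```

Run:
```python
from h import *
s=read_state();print(s['position'],s['wrist_force']);snap('scene','s4.png')
im=cv2.imread('pics/s4.png')[130:310,220:460];cv2.imwrite('pics/s4c.png',cv2.resize(im,(800,600),interpolation=cv2.INTER_CUBIC))
```

```text
[ 0.47801693 -0.0106903   0.18354548] [-0.46282754 -0.36663717 -3.10090437]
```

View pics/s4c.png

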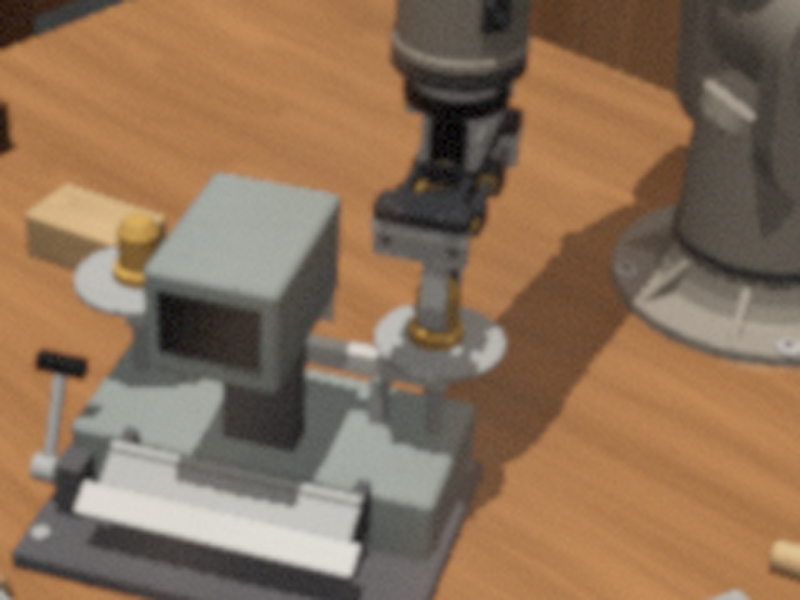

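Finial is about 1 mm above the pan, centred (crop ~435,335). Lower in 0.5 mm steps.

>>> apply_moves --series '[[[0,0.0005,0],0,1],[[0,0,0],0,1],[[0,0.0005,0],0,1],[[0,0,0],0,1]]'

```text
t: 7.98
position: [0.4781, -0.0107, 0.1826]
tcp_rot: [-0.598, 0.378, -0.378, 0.598]
wrist_force: [-0.4, 0.5, -1.4]
grip_width: 0.0332
```

>>> apply_moves --series '[[[0,0.0005,0],0,1],[[0,0,0],0,1]]'

```text
t: 8.15
position: [0.4781, -0.0108, 0.1822]
tcp_rot: [-0.598, 0.378, -0.378, 0.598]
wrist_force: [-2.0, -0.5, 1.1]
grip_width: 0.033
```

>>> apply_moves --series '[[[0,0,0],0,0.2],[[0,0,0],0,0.1],[[0,0,0],0,0],[[0,0,0],0,-0.2],[[0,0,0],0,-0.4],[[0,0,0],0,-0.6],[[0,0,0],0,-0.6]]'

```text
t: 8.73
position: [0.478, -0.0107, 0.182]
tcp_rot: [-0.598, 0.378, -0.378, 0.598]
wrist_force: [-0.6, 0.3, 0.2]
grip_width: 0.0703
```

>>> apply_moves --series '[[[0,-0.02,0],0,-0.6],[[0,-0.03,0],0,-0.6],[[0,-0.04,0],0,-0.6],[[0,-0.04,0],0,-0.6],[[0,-0.04,0],0,-0.6],[[0,-0.03,0],0,-0.6],[[0,0,0],0,-0.6]]'

```text
t: 9.32
position: [0.4798, -0.0104, 0.388]
tcp_rot: [-0.596, 0.375, -0.38, 0.599]
wrist_force: [0.0, -0.2, 0.6]
grip_width: 0.0749
```

Run:
```python
from h import *
s=read_state();print(s['position'],s['wrist_force'],s['joint_pos'].round(3));snap('scene','s5.png');snap('wrist','w5.png')
im=cv2.imread('pics/s5.png')[130:310,220:460];cv2.imwrite('pics/s5c.png',cv2.resize(im,(800,600),interpolation=cv2.INTER_CUBIC))
```

```text
[ 0.47983053 -0.01037829  0.38799175] [ 0.01507369 -0.2147855   0.57799306] [ 0.438  0.003 -0.546  1.741  0.003  1.39   0.335]
```

View pics/s5c.png

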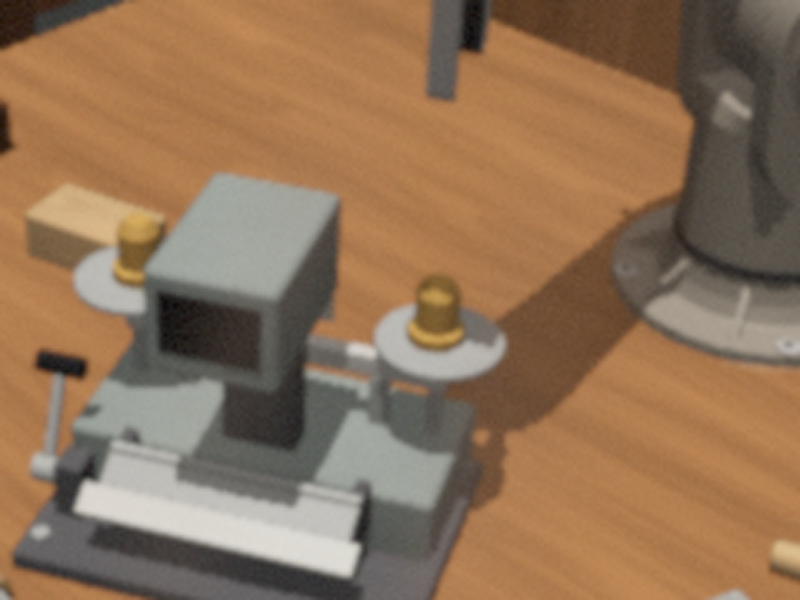

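View pics/w5.png

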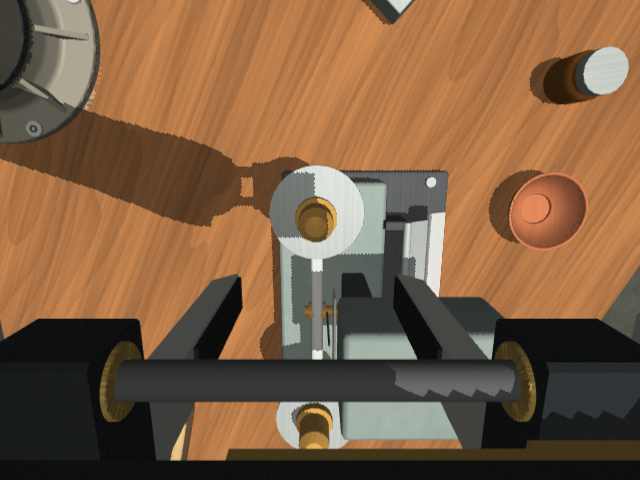

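```bash
cat > kin.py <<'E'
from h import *
from scipy.optimize import least_squares
import itertools
def Rz(a): return R.from_rotvec([0,0,a]).as_matrix()
def Ry(a): return R.from_rotvec([0,a,0]).as_matrix()
def fk(q,p,s):
    # p: h,L1,L2,L3,ax,bx,wx,off1,off7,  d-offsets
    M=Rz(s[0]*q[0]+p[7]); x=np.array([0,0,p[0]])
    M=M@Ry(q[1])@Rz(s[1]*q[2]); x=x+M@[p[4],0,p[1]]
    M=M@Ry(q[3]); x=x+M@[p[5],0,0]
    M=M@Rz(s[2]*q[4]); x=x+M@[0,0,p[2]]
    M=M@Ry(q[5]); x=x+M@[p[6],0,0]
    M=M@Rz(s[3]*q[6]+p[8]); x=x+M@[0,0,p[3]]
    # flange z = tool y ; flange x-> tool z at off
    T=np.stack([M[:,1],M[:,2],M[:,0]],1)
    return x,T
D=[([1.10751688,0.42669766,0.07387396,1.60660589,-0.03409457,1.11077699,-0.06711482],[0.20816556,-0.64164926,0.2047997],[-0.11056398,0.69884721,-0.69800394,0.11035703]),
([0.015,0.363,-0.828,1.505,0.269,1.391,0.583],[.5496,.3017,.3394],[.705,-.056,.056,-.705]),
([0.37,0.05,-0.59,1.88,0.03,1.22,0.2],[0.47514407,0.03458057,0.30260451],[0.595,-0.381,0.383,-0.595]),
([0.438,0.003,-0.546,1.741,0.003,1.39,0.335],[0.47983053,-0.01037829,0.38799175],[-0.596,0.375,-0.38,0.599])]
E
python3 - <<'E'
from kin import *
best=[]
for s in itertools.product([1,-1],repeat=4):
  for o1 in (0,-2.36,2.36,3.14):
   for o7 in (0,1.57,3.14,-1.57):
    def f(p):
        r=[]
        for q,x,o in D:
            X,T=fk(q,p,s); r+=list(10*(X-x))+list((T-R.from_quat(o).as_matrix()).ravel())
        return np.array(r)
    r=least_squares(f,[.3,.4,.4,.3,0,0,0,o1,o7],max_nfev=60);best.append((r.cost,s,r.x.round(4),))
best.sort(key=lambda t:t[0])
for b in best[:4]: print(b)
E
```

```text
(np.float64(0.01965776378207159), (-1, -1, -1, -1), array([-0.1111,  0.5801,  0.4527, -0.0243,  0.0157,  0.0323, -0.0234,
       -0.106 ,  3.0354]))
(np.float64(0.01965776378207221), (-1, -1, -1, -1), array([-0.1111,  0.5801,  0.4527, -0.0243,  0.0157,  0.0323, -0.0234,
       -0.106 , -3.2478]))
(np.float64(0.01965776378207277), (-1, -1, -1, -1), array([-0.1111,  0.5801,  0.4527, -0.0243,  0.0157,  0.0323, -0.0234,
       -0.106 ,  3.0354]))
(np.float64(0.019657763782081804), (-1, -1, -1, -1), array([-0.1111,  0.5801,  0.4527, -0.0244,  0.0157,  0.0323, -0.0234,
       -0.106 ,  3.0354]))
```

Run:
```python
from plan import *
plan([((.43,.20,.40),.442,0.9,.04)])
c=load('s5.png');d=c['depth'];K=c['K'];v,u=np.mgrid[0:480,0:640]
P=np.stack([(u-K[0,2])/K[0,0]*d,-(v-K[1,2])/K[1,1]*d,-d],-1)@c['cam_to_world'][:3,:3].T+c['cam_to_world'][:3,3]
g=c['image'].astype(int);m=(g.min(-1)>165)&(P[...,2]>.04)&(P[...,2]<.09)&(u>230)&(u<340)&(v>250)&(v<310)
print(m.sum());q=P[m];ce=q.mean(0);U,S,V=np.linalg.svd(q-ce);print(ce.round(4),V.round(3),S/np.sqrt(len(q)))
t=(q-ce)@V[0];print(np.percentile(t,[0,1,99,100]))
vis=c['image'][:,:,::-1].copy();vis[m]=(0,0,255);cv2.imwrite('pics/m5.png',cv2.resize(vis[220:320,220:380],(800,500)))
```

```text
[[[-0.035,-0.003,0.008],np.float64(0.0),0.9],[[-0.035,-0.003,0.008],np.float64(0.0),0.9],[[-0.035,-0.003,0.008],np.float64(0.0),0.9],[[-0.035,-0.003,0.008],np.float64(0.0),0.9],[[-0.036,-0.003,0.007],np.float64(0.0),0.9],[[-0.035,-0.002,0.008],np.float64(0.0),0.9]]
6 end [0.4303 0.2001 0.3997] yaw 0.443
1472
[ 0.6678 -0.0579  0.0721] [[-0.421  0.907  0.004]
 [-0.857 -0.399  0.326]
 [-0.297 -0.134 -0.945]] [0.06468722 0.01583631 0.00353996]
[-0.16447683 -0.11485369  0.10471881  0.108483  ]
```

View pics/m5.png

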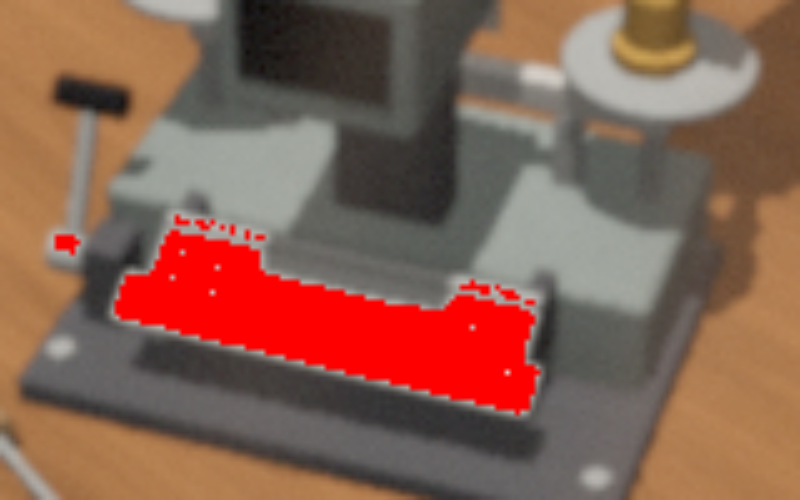

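>>> apply_moves --series '[[[-0.035,-0.003,0.008],0,0.9],[[-0.035,-0.003,0.008],0,0.9],[[-0.035,-0.003,0.008],0,0.9],[[-0.035,-0.003,0.008],0,0.9],[[-0.036,-0.003,0.007],0,0.9],[[-0.035,-0.002,0.008],0,0.9]]'

```text
t: 9.92
position: [0.4288, 0.2014, 0.3981]
tcp_rot: [0.598, -0.378, 0.378, -0.597]
wrist_force: [1.2, 0.4, -0.3]
grip_width: 0.0384
```

Run:
```python
from h import *
s=read_state();print(s['position'],R.from_quat(s['tcp_rot']).as_matrix()[:,1].round(3),s['joint_pos'].round(3))
c=load('s5.png');d=c['depth'];K=c['K'];v,u=np.mgrid[0:480,0:640]
P=np.stack([(u-K[0,2])/K[0,0]*d,-(v-K[1,2])/K[1,1]*d,-d],-1)@c['cam_to_world'][:3,:3].T+c['cam_to_world'][:3,3]
g=c['image'].astype(int)
print(g[274:308:2,290].tolist())
yb=np.array([.422,-.9066]);xb=np.array([-.9066,-.422]);
E=lambda p:np.stack([(p[...,:2]-[.478,-.010])@xb+.04,(p[...,:2]-[.478,-.010])@yb-.124,p[...,2]],-1)
B=E(P)
for v0 in range(270,308,2): print(v0,B[v0,290].round(3),g[v0,290])
```

```text
[0.42876475 0.20138406 0.39814541] [-0.001 -0.001 -1.   ] [ 0.216  0.006 -0.778  1.718  0.004  1.42  -0.12 ]
[[105, 106, 101], [113, 112, 108], [157, 155, 150], [192, 190, 185], [195, 194, 188], [202, 200, 195], [218, 216, 209], [219, 216, 209], [219, 216, 208], [219, 216, 210], [185, 183, 178], [74, 71, 68], [57, 52, 54], [53, 54, 54], [62, 59, 60], [87, 85, 86], [105, 101, 103]]
270 [-0.083 -0.001  0.095] [104 104 100]
272 [-0.083 -0.     0.088] [107 105 101]
274 [-0.085 -0.001  0.083] [105 106 101]
276 [-0.088 -0.002  0.08 ] [113 112 108]
278 [-0.095 -0.005  0.079] [157 155 150]
280 [-0.097 -0.006  0.075] [192 190 185]
282 [-0.101 -0.007  0.072] [195 194 188]
284 [-0.112 -0.012  0.075] [202 200 195]
286 [-0.12  -0.015  0.076] [218 216 209]
288 [-0.122 -0.015  0.071] [219 216 209]
290 [-0.127 -0.017  0.069] [219 216 208]
292 [-0.132 -0.019  0.067] [219 216 210]
294 [-0.13  -0.018  0.059] [185 183 178]
296 [-0.095 -0.005  0.019] [74 71 68]
298 [-0.105 -0.009  0.021] [57 52 54]
300 [-0.113 -0.012  0.022] [53 54 54]
302 [-0.116 -0.013  0.019] [62 59 60]
304 [-0.122 -0.015  0.018] [87 85 86]
306 [-0.129 -0.018  0.018] [105 101 103]
```

>>> apply_moves --series '[[[0,0,-0.03],0,1],[[0,0,-0.03],0,1],[[0,0,-0.03],0,1]]'

```text
t: 10.17
position: [0.3472, 0.1614, 0.3972]
tcp_rot: [0.598, -0.379, 0.376, -0.597]
wrist_force: [-0.6, 0.2, 0.3]
grip_width: 0.0191
```

```bash
cat > st.py <<'E'
from h import *
s=read_state();print(s['t'],s['position'].round(4),R.from_quat(s['tcp_rot']).as_matrix()[:,1].round(3),s['joint_pos'].round(3))
E
python3 st.py
```

```text
10.1667 [0.3472 0.1614 0.3972] [-0.004  0.001 -1.   ] [ 0.271 -0.204 -0.701  1.869 -0.135  1.433  0.044]
```

>>> apply_moves --series '[[[0,0,-0.03],0,1],[[0,0,-0.03],0,1],[[0,0,-0.03],0,1]]'

```text
t: 10.42
position: [0.2657, 0.1221, 0.3977]
tcp_rot: [0.598, -0.379, 0.378, -0.597]
wrist_force: [0.8, 0.2, -0.4]
grip_width: 0.0012
```

```bash
python3 st.py
```

```text
10.4167 [0.2657 0.1221 0.3977] [-0.002  0.    -1.   ] [ 0.264 -0.406 -0.578  1.995 -0.219  1.495  0.184]
```

>>> apply_moves --series '[[[0,0,-0.03],0,1],[[0,0,-0.03],0,1]]'

```text
t: 10.58
position: [0.2267, 0.1034, 0.3988]
tcp_rot: [0.597, -0.378, 0.38, -0.596]
wrist_force: [-0.7, 1.5, 2.2]
grip_width: 0.0008
```

```bash
python3 st.py
```

```text
10.5833 [0.2267 0.1034 0.3988] [ 0.002 -0.002 -1.   ] [ 0.14  -0.483 -0.462  2.048 -0.206  1.533  0.171]
```

>>> apply_moves --series '[[[0,0,-0.03],0,1],[[0,0,-0.03],0,1]]'

```text
t: 10.75
position: [0.2158, 0.1004, 0.4008]
tcp_rot: [0.598, -0.378, 0.38, -0.596]
wrist_force: [-0.7, 0.2, -0.4]
grip_width: 0.0005
```

```bash
python3 st.py
```

```text
10.75 [0.2158 0.1004 0.4008] [ 0.002 -0.004 -1.   ] [-0.089 -0.486 -0.338  2.061 -0.151  1.543  0.053]
```

>>> apply_moves --series '[[[0,0,0],0,1],[[0,0,0],0,1]]'

```text
t: 10.92
position: [0.2161, 0.1021, 0.4009]
tcp_rot: [0.599, -0.376, 0.378, -0.598]
wrist_force: [0.4, -0.4, -0.7]
grip_width: 0.0004
```

```bash
python3 st.py
```

```text
10.9167 [0.2161 0.1021 0.4009] [ 0.001 -0.003 -1.   ] [-0.088 -0.484 -0.342  2.059 -0.153  1.542  0.058]
```

>>> apply_moves --series '[[[0,0,-0.04],0,1],[[0,0,-0.04],0,1],[[0,0,-0.04],0,1],[[0,0,-0.04],0,1]]'

```text
t: 11.25
position: [0.2, 0.0895, 0.3917]
tcp_rot: [0.603, -0.392, 0.375, -0.585]
wrist_force: [0.1, -3.1, -0.1]
grip_width: 0.0001
```

```bash
python3 st.py
```

```text
11.25 [0.2    0.0895 0.3917] [-0.033 -0.009 -0.999] [-0.273 -0.491 -0.225  2.092 -0.112  1.565 -0.044]
```

>>> apply_moves --series '[[[0,0,-0.04],0,1],[[0,0,-0.04],0,1],[[0,0,-0.04],0,1],[[0,0,-0.04],0,1],[[0,0,0],0,1]]'

```text
t: 11.67
position: [0.1769, 0.083, 0.3771]
tcp_rot: [0.621, -0.402, 0.358, -0.57]
wrist_force: [0.7, -0.1, 0.0]
grip_width: 0.0004
```

```bash
python3 st.py; python3 -c "
from h import *
snap('scene','s6.png')"
```

```text
11.6667 [0.1769 0.083  0.3771] [-0.091 -0.026 -0.995] [-0.297 -0.493 -0.217  2.126 -0.122  1.593 -0.047]
```

View pics/s6.png

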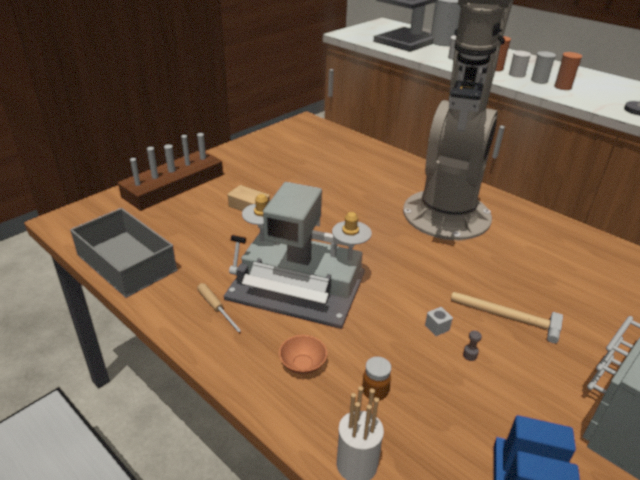

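Run:
```python
from plan import *
plan([((.36,.18,.34),None,1,.04),((.40,.21,.18),None,1,.04)])
```

```text
[[[-0.001,0.003,0.035],0.0,1],[[-0.001,0.003,0.035],0.0,1],[[-0.002,0.003,0.035],0.0,1],[[-0.001,0.003,0.035],0.0,1],[[-0.002,0.003,0.035],0.0,1],[[-0.001,0.003,0.034],0.0,1],[[-0.002,0.031,0.013],0.0,1],[[-0.001,0.031,0.013],0.0,1],[[-0.002,0.031,0.013],0.0,1],[[-0.001,0.031,0.012],0.0,1],[[-0.002,0.031,0.013],0.0,1]]
11 end [0.4004 0.2103 0.1804] yaw 0.441
```

>>> apply_moves --series '[[[-0.001,0.003,0.035],0,1],[[-0.001,0.003,0.035],0,1],[[-0.002,0.003,0.035],0,1],[[-0.001,0.003,0.035],0,1],[[-0.002,0.003,0.035],0,1],[[-0.001,0.003,0.034],0,1],[[-0.002,0.031,0.013],0,1],[[-0.001,0.031,0.013],0,1],[[-0.002,0.031,0.013],0,1],[[-0.001,0.031,0.012],0,1],[[-0.002,0.031,0.013],0,1]]'

```text
t: 12.63
position: [0.4, 0.2129, 0.1794]
tcp_rot: [0.622, -0.399, 0.354, -0.574]
wrist_force: [1.1, -0.5, 0.9]
grip_width: 0.0009
```

```bash
python3 st.py
```

```text
12.6333 [0.4    0.2129 0.1794] [-0.089 -0.024 -0.996] [-0.345  0.163 -0.287  2.034  0.015  1.038 -0.192]
```

>>> apply_moves --series '[[[0,0.003,-0.04],0,1],[[0,0.003,-0.04],0,1],[[0,0.003,-0.04],0,1],[[0,0.003,-0.04],0,1],[[0,0.003,-0.04],0,1],[[0,0.003,-0.04],0,1]]'

```text
t: 13.13
position: [0.1808, 0.1085, 0.1846]
tcp_rot: [0.622, -0.399, 0.354, -0.573]
wrist_force: [-0.7, -0.4, 0.6]
grip_width: 0.0003
```

```bash
python3 st.py
```

```text
13.1333 [0.1808 0.1085 0.1846] [-0.09  -0.025 -0.996] [-0.341 -0.318 -0.327  2.445 -0.152  1.091 -0.125]
```

Run:
```python
from plan import *
plan([((.33,.155,.18),None,1,.041),((.43,.195,.06),None,1,.04),((.39,.178,.05),None,1,.04)])
```

```text
[[[0.006,-0.002,0.039],0.0,1],[[0.005,-0.003,0.038],0.0,1],[[0.006,-0.002,0.039],0.0,1],[[0.005,-0.003,0.038],0.0,1],[[0.002,0.022,0.024],0.0,1],[[0.002,0.022,0.024],0.0,1],[[0.002,0.022,0.023],0.0,1],[[0.002,0.022,0.024],0.0,1],[[0.001,0.022,0.023],0.0,1],[[-0.001,0.007,-0.021],0.0,1],[[-0.0,0.006,-0.021],0.0,1]]
11 end [0.3901 0.1776 0.0505] yaw 0.447
```

>>> apply_moves --series '[[[0.006,-0.002,0.039],0,1],[[0.005,-0.003,0.038],0,1],[[0.006,-0.002,0.039],0,1],[[0.005,-0.003,0.038],0,1],[[0.002,0.022,0.024],0,1],[[0.002,0.022,0.024],0,1],[[0.002,0.022,0.023],0,1],[[0.002,0.022,0.024],0,1],[[0.001,0.022,0.023],0,1],[[-0.001,0.007,-0.021],0,1],[[0,0.006,-0.021],0,1],[[0,0.003,-0.04],0,1]]'

```text
t: 14.13
position: [0.3565, 0.1617, 0.0501]
tcp_rot: [0.622, -0.399, 0.354, -0.573]
wrist_force: [-1.8, -1.1, 0.2]
grip_width: 0.0004
```

```bash
python3 st.py
```

```text
14.1333 [0.3565 0.1617 0.0501] [-0.091 -0.024 -0.996] [-0.322  0.268 -0.271  2.269  0.062  0.704 -0.19 ]
```

>>> apply_moves --series '[[[0,0.003,-0.041],0,1],[[0,0.003,-0.041],0,1],[[0,0.003,-0.041],0,1],[[0,0.003,-0.041],0,1],[[0,0.003,-0.041],0,1]]'

```text
t: 14.55
position: [0.2596, 0.1118, 0.0475]
tcp_rot: [0.634, -0.403, 0.348, -0.561]
wrist_force: [1.0, -0.0, 0.0]
grip_width: 0.0007
```

```bash
python3 st.py
```

```text
14.55 [0.2596 0.1118 0.0475] [-0.121 -0.046 -0.992] [ 0.025  0.176 -0.655  2.444  0.115  0.687 -0.273]
```

Run:
```python
from h import *
yb=np.array([.422,-.9066]);xb=np.array([-.9066,-.422])
E=lambda p:np.stack([(p[...,:2]-[.478,-.010])@xb+.04,(p[...,:2]-[.478,-.010])@yb-.124,p[...,2]],-1)
for n in['top0.png','w5.png','s5.png']:
    c=load(n);d=c['depth'];K=c['K'];v,u=np.mgrid[0:480,0:640]
    P=np.stack([(u-K[0,2])/K[0,0]*d,-(v-K[1,2])/K[1,1]*d,-d],-1)@c['cam_to_world'][:3,:3].T+c['cam_to_world'][:3,3]
    B=E(P);m=(d>0)&(abs(B[...,2]-.29)<.008)&(abs(B[...,0])<.2)&(abs(B[...,1])<.1)
    q=B[m];print(n,m.sum(),np.percentile(q,[1,5,95,99],axis=0).round(4).tolist() if m.sum() else'')
    m=(d>0)&(B[...,2]>.06)&(B[...,2]<.1)&(B[...,0]<-.05)&(B[...,0]>-.16)&(abs(B[...,1])<.13)&(c['image'].min(-1)>205)
    q=B[m];print('bar',m.sum(),q.mean(0).round(4) if m.sum() else '',np.percentile(q,[0,2,98,100],axis=0).round(3).tolist() if m.sum() else '')
    m=(d>0)&(abs(B[...,2]-.127)<.02)&(B[...,1]>.13)&(B[...,1]<.21)&(B[...,0]<.02)&(B[...,0]>-.16)&(c['image'].max(-1)<70)
    q=B[m];print('grip',m.sum(),q.mean(0).round(4) if m.sum() else '',np.percentile(q,[0,5,95,100],axis=0).round(3).tolist() if m.sum() else '')
```

```text
top0.png 2422 [[-0.1223, -0.0505, 0.2831], [-0.1162, -0.0471, 0.2848], [0.0132, 0.0423, 0.2933], [0.0187, 0.0468, 0.2947]]
bar 0  
grip 67 [-0.0427  0.1517  0.1339] [[-0.05, 0.133, 0.124], [-0.049, 0.135, 0.129], [-0.037, 0.169, 0.138], [-0.036, 0.172, 0.14]]
w5.png 6631 [[-0.0977, -0.0495, 0.2831], [-0.0888, -0.0482, 0.2856], [0.0151, 0.0448, 0.2909], [0.0184, 0.0483, 0.2914]]
bar 1048 [-0.1166 -0.0584  0.07  ] [[-0.13, -0.109, 0.061], [-0.129, -0.107, 0.063], [-0.075, -0.002, 0.09], [-0.074, 0.006, 0.092]]
grip 0  
s5.png 1508 [[-0.1301, -0.0496, 0.2825], [-0.127, -0.0473, 0.2848], [0.0035, 0.0423, 0.2929], [0.0108, 0.0471, 0.2938]]
bar 579 [-0.1233 -0.007   0.0687] [[-0.136, -0.106, 0.06], [-0.132, -0.102, 0.063], [-0.114, 0.099, 0.075], [-0.11, 0.104, 0.077]]
grip 64 [-0.0534  0.1546  0.1317] [[-0.058, 0.136, 0.124], [-0.057, 0.138, 0.126], [-0.048, 0.171, 0.138], [-0.046, 0.172, 0.139]]
```

>>> apply_moves --series '[[[0,0.002,-0.041],0,1],[[0,0.002,-0.041],0,1],[[0,0.002,-0.041],0,1],[[0,0.002,-0.041],0,1]]'

```text
t: 14.88
position: [0.2299, 0.0969, 0.0591]
tcp_rot: [0.643, -0.412, 0.338, -0.55]
wrist_force: [-0.6, -0.6, 0.2]
grip_width: 0.0007
```

```bash
python3 st.py
```

```text
14.8833 [0.2299 0.0969 0.0591] [-0.157 -0.055 -0.986] [ 0.469  0.195 -1.102  2.457  0.18   0.766 -0.331]
```

>>> apply_moves --series '[[[0,0.004,-0.041],0,1],[[0,0.004,-0.041],0,1],[[0,0.004,-0.041],0,1],[[0,0.004,-0.041],0,1]]'

```text
t: 15.22
position: [0.1811, 0.0641, 0.1185]
tcp_rot: [0.659, -0.424, 0.324, -0.53]
wrist_force: [-0.4, -1.1, 0.7]
grip_width: 0.0007
```

```bash
python3 st.py; python3 -c "
from h import *
snap('scene','s7.png')"
```

```text
15.2167 [0.1811 0.0641 0.1185] [-0.215 -0.077 -0.973] [ 0.813 -0.153 -1.226  2.46  -0.187  0.974  0.178]
```

View pics/s7.png

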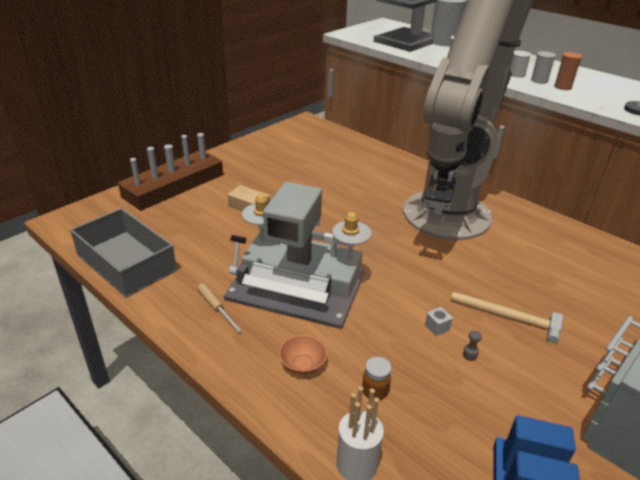

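Run:
```python
from plan import *
plan([((.34,.17,.10),None,1,.041),((.34,.18,.06),None,1,.04)])
s=read_state();M=R.from_quat(s['tcp_rot']).as_matrix()
a=np.radians(212);print(M.T@np.array([np.cos(a),np.sin(a),-.25])*.04)
```

```text
[[[-0.006,-0.005,0.038],0.0,1],[[-0.005,-0.004,0.038],0.0,1],[[-0.006,-0.005,0.038],0.0,1],[[-0.005,-0.004,0.038],0.0,1],[[-0.006,-0.005,0.038],0.0,1],[[-0.004,0.019,0.007],0.0,1],[[-0.004,0.019,0.006],0.0,1]]
7 end [0.3401 0.1796 0.0603] yaw 0.452
[ 0.00452915  0.01868205 -0.03647558]
```

>>> apply_moves --series '[[[-0.006,-0.005,0.038],0,1],[[-0.005,-0.004,0.038],0,1],[[-0.006,-0.005,0.038],0,1],[[-0.005,-0.004,0.038],0,1],[[-0.006,-0.005,0.038],0,1],[[-0.004,0.019,0.007],0,1],[[-0.004,0.019,0.006],0,1]]'

```text
t: 15.85
position: [0.3121, 0.1614, 0.0621]
tcp_rot: [0.66, -0.423, 0.323, -0.53]
wrist_force: [0.0, -1.8, -0.6]
grip_width: 0.0004
```

```bash
python3 st.py
```

```text
15.85 [0.3121 0.1614 0.0621] [-0.217 -0.08  -0.973] [ 0.306  0.457 -1.062  2.213  0.376  0.957 -0.56 ]
```

>>> apply_moves --series '[[[0.004,0.009,-0.039],0,1],[[0.004,0.009,-0.039],0,1],[[0.004,0.009,-0.039],0,1],[[0.004,0.009,-0.039],0,1]]'

```text
t: 16.18
position: [0.1933, 0.0844, 0.0748]
tcp_rot: [0.664, -0.426, 0.32, -0.524]
wrist_force: [-6.6, 17.2, 6.9]
grip_width: 0.0008
```

```bash
python3 st.py
```

```text
16.1833 [0.1933 0.0844 0.0748] [-0.231 -0.087 -0.969] [ 0.593  0.168 -1.227  2.462  0.116  0.867 -0.284]
```

>>> apply_moves --series '[[[0,0,0.01],0,1],[[0,0,0],0,1]]'

```text
t: 16.35
position: [0.2044, 0.0875, 0.0728]
tcp_rot: [0.664, -0.427, 0.322, -0.523]
wrist_force: [0.7, 1.0, 0.3]
grip_width: 0.0004
```

```bash
python3 st.py; python3 -c "
from h import *
c=snap('scene','s8.png');cv2.imwrite('pics/s8c.png',cv2.resize(c['image'][60:260,360:540,::-1],(720,600),interpolation=cv2.INTER_CUBIC))"
```

```text
16.35 [0.2044 0.0875 0.0728] [-0.23  -0.089 -0.969] [ 0.564  0.205 -1.207  2.444  0.158  0.872 -0.331]
```

View pics/s8c.png

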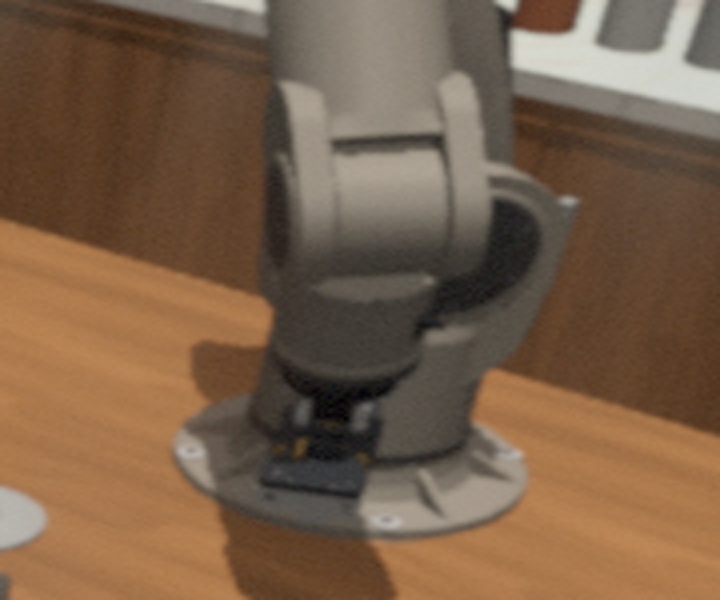

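>>> apply_moves --series '[[[0.004,0.008,-0.01],0,1],[[0.005,0.008,-0.02],0,1],[[0.008,0.008,-0.03],0,1],[[0.01,0.008,-0.035],0,1]]'

```text
t: 16.73
position: [0.1801, 0.0402, 0.0977]
tcp_rot: [0.677, -0.436, 0.305, -0.509]
wrist_force: [0.6, -0.4, 0.5]
grip_width: 0.0004
```

```bash
python3 st.py
```

```text
16.7333 [0.1801 0.0402 0.0977] [-0.279 -0.101 -0.955] [ 0.772  0.058 -1.226  2.461  0.025  0.961 -0.026]
```

Run:
```python
from h import *
s=read_state();M=R.from_quat(s['tcp_rot']).as_matrix()
for a in (205,215,235):
    a=np.radians(a);print((M.T@np.array([np.cos(a),np.sin(a),-.1])*.04).round(4))
P=np.load('pics/P_top0.png.npy');q=P.reshape(-1,3)
r=np.hypot(q[:,0],q[:,1])
for z0,z1 in((.005,.02),(.02,.05),(.05,.08),(.08,.12),(.12,.16),(.16,.25)):
    m=(q[:,2]>z0)&(q[:,2]<z1)&(r<.3)&(q[:,0]>0);print(z0,m.sum(),np.percentile(r[m],[50,95,100]) if m.sum() else '')
```

```text
[-0.0004  0.0157 -0.037 ]
[ 0.0066  0.0153 -0.0366]
[ 0.0197  0.0135 -0.0323]
0.005 2768 [0.12553567 0.27176805 0.29984682]
0.02 528 [0.09059719 0.11829639 0.13946526]
0.05 176 [0.08410417 0.08614974 0.08655947]
0.08 119 [0.08258595 0.08341382 0.08380561]
0.12 117 [0.08281942 0.08686885 0.09377374]
0.16 367 [0.08285299 0.10369059 0.10878519]
```

>>> apply_moves --series '[[[0.012,0.014,-0.035],0,1],[[0.012,0.014,-0.035],0,1],[[0.012,0.014,-0.035],0,1]]'

```text
t: 16.98
position: [0.1611, -0.026, 0.1277]
tcp_rot: [0.683, -0.446, 0.294, -0.499]
wrist_force: [0.2, 0.1, 0.2]
grip_width: 0.0005
```

```bash
python3 st.py
```

```text
16.9833 [ 0.1611 -0.026   0.1277] [-0.316 -0.105 -0.943] [ 1.101 -0.137 -1.227  2.461 -0.065  1.061  0.391]
```

Run:
```python
from plan import *
plan([((.22,.02,.11),None,1,.04),((.19,.13,.09),None,1,.041)])
s=read_state();M=R.from_quat(s['tcp_rot']).as_matrix()
for a in (205,215,225):
    a=np.radians(a);print((M.T@np.array([np.cos(a),np.sin(a),-.1])*.04).round(4))
```

```text
[[[-0.008,-0.003,0.037],0.0,1],[[-0.007,-0.004,0.038],0.0,1],[[-0.037,0.006,0.009],0.0,1],[[-0.037,0.006,0.009],0.0,1],[[-0.038,0.005,0.009],0.0,1]]
5 end [0.1898 0.1302 0.09  ] yaw 0.459
[-0.0001  0.017  -0.0364]
[ 0.0068  0.0165 -0.036 ]
[ 0.0136  0.0157 -0.0344]
```

>>> apply_moves --series '[[[-0.008,-0.003,0.037],0,1],[[-0.007,-0.004,0.038],0,1],[[-0.037,0.006,0.009],0,1],[[-0.037,0.006,0.009],0,1],[[-0.038,0.005,0.009],0,1],[[0.01,0.016,-0.025],0,1],[[0.01,0.016,-0.035],0,1],[[0.01,0.016,-0.035],0,1]]'

```text
t: 17.65
position: [0.1459, 0.0395, 0.1186]
tcp_rot: [0.692, -0.451, 0.281, -0.488]
wrist_force: [0.4, 0.1, 0.1]
grip_width: 0.0004
```

```bash
python3 st.py
```

```text
17.65 [0.1459 0.0395 0.1186] [-0.35  -0.116 -0.93 ] [ 0.789 -0.024 -1.226  2.461 -0.073  1.066  0.074]
```

>>> apply_moves --series '[[[0.006,0.018,-0.035],0,1],[[0.006,0.018,-0.035],0,1]]'

```text
t: 17.82
position: [0.1295, 0.0068, 0.1437]
tcp_rot: [0.696, -0.459, 0.275, -0.479]
wrist_force: [-0.5, -0.8, 0.5]
grip_width: 0.0006
```

```bash
python3 st.py
```

```text
17.8167 [0.1295 0.0068 0.1437] [-0.376 -0.12  -0.919] [ 1.002 -0.205 -1.226  2.461 -0.154  1.163  0.367]
```

```bash
cat > plan2.py <<'E'
from h import *
YB=np.array([.422,-.9066,0]);XB=np.array([-.9066,-.422,0])
def bal(x,y,z): return np.array([.478,-.010,0])+XB*(x-.04)+YB*(y+.124)+[0,0,z]
def tobal(p): p=np.array(p)-[.478,-.010,0]; return np.array([p@XB+.04,p@YB-.124,p[2]])
def twist_to(M,d):
    d=d-(d@M[:,1])*M[:,1]; return np.arctan2(d@M[:,0],d@M[:,2])
def plan(wps,start=None):
    """(pos,twist total,grip,speed)"""
    s=read_state(); M=R.from_quat(s['tcp_rot']).as_matrix(); p=np.array(s['position']) if start is None else np.array(start)
    rows=[]
    for tgt,tw,g,spd in wps:
        tgt=np.array(tgt)
        if isinstance(tw,str): tw=twist_to(M,YB)
        n=int(max(1,np.ceil(np.linalg.norm(tgt-p)/spd),np.ceil(abs(tw)/.12)))
        for k in range(n):
            sh=np.round(M.T@((tgt-p)/(n-k)),4 if spd<.005 else 3); t=float(round(tw/n,3))
            rows.append([(sh+0).tolist(),t,g]); p=p+M@sh; M=M@R.from_rotvec([0,t,0]).as_matrix()
    for i in range(0,len(rows),12): print(str(rows[i:i+12]).replace(' ',''))
    print(len(rows),'end',p.round(4),'bal',tobal(p).round(4));print(M.round(3))
E
python3 - <<'E'
from plan2 import *
print(bal(-.119,0,.068),bal(-.17,0,.16))
plan([((.22,.09,.22),0,1,.04),((.40,.25,.40),0,1,.041),((.62,.25,.40),'y',1,.04),(bal(-.22,0,.30),0,1,.04)])
E
```

```text
[ 0.6744774 -0.0553204  0.068    ] [ 0.720714  -0.0337984  0.16     ]
[[[-0.01,-0.029,0.02],0.0,1],[[-0.01,-0.028,0.02],0.0,1],[[-0.01,-0.029,0.02],0.0,1],[[-0.011,-0.028,0.019],0.0,1],[[-0.01,-0.032,0.018],0.0,1],[[-0.01,-0.031,0.018],0.0,1],[[-0.01,-0.032,0.018],0.0,1],[[-0.01,-0.031,0.018],0.0,1],[[-0.009,-0.032,0.018],0.0,1],[[-0.01,-0.031,0.018],0.0,1],[[-0.009,-0.032,0.018],0.0,1],[[-0.01,-0.031,0.018],0.0,1]]
[[[0.007,-0.006,0.013],0.114,1],[[0.005,-0.006,0.014],0.114,1],[[0.004,-0.006,0.014],0.114,1],[[0.002,-0.006,0.014],0.114,1],[[0.0,-0.006,0.015],0.114,1],[[-0.001,-0.006,0.014],0.114,1],[[-0.003,-0.006,0.014],0.114,1],[[-0.005,-0.006,0.014],0.114,1],[[-0.006,-0.006,0.013],0.114,1],[[-0.008,-0.006,0.013],0.114,1],[[-0.009,-0.006,0.012],0.114,1],[[-0.01,-0.006,0.01],0.114,1]]
[[[-0.011,-0.005,0.009],0.114,1],[[-0.012,-0.006,0.008],0.114,1],[[-0.007,0.009,0.038],0.0,1],[[-0.007,0.009,0.038],0.0,1],[[-0.007,0.008,0.038],0.0,1],[[-0.007,0.009,0.038],0.0,1],[[-0.008,0.008,0.038],0.0,1],[[-0.007,0.009,0.038],0.0,1],[[-0.008,0.008,0.038],0.0,1],[[-0.007,0.009,0.038],0.0,1]]
34 end [ 0.7656 -0.0129  0.2998] bal [-0.2195  0.      0.2998]
[[-0.833 -0.376  0.406]
 [-0.391 -0.12  -0.913]
 [ 0.391 -0.919 -0.047]]
```

>>> apply_moves --series '[[[-0.01,-0.029,0.02],0,1],[[-0.01,-0.028,0.02],0,1],[[-0.01,-0.029,0.02],0,1],[[-0.011,-0.028,0.019],0,1],[[-0.01,-0.032,0.018],0,1],[[-0.01,-0.031,0.018],0,1],[[-0.01,-0.032,0.018],0,1],[[-0.01,-0.031,0.018],0,1],[[-0.009,-0.032,0.018],0,1],[[-0.01,-0.031,0.018],0,1],[[-0.009,-0.032,0.018],0,1],[[-0.01,-0.031,0.018],0,1]]'

```text
t: 18.82
position: [0.4015, 0.2512, 0.3993]
tcp_rot: [0.696, -0.46, 0.276, -0.478]
wrist_force: [0.7, -0.2, 0.9]
grip_width: 0.0003
```

```bash
python3 st.py
```

```text
18.8167 [0.4015 0.2512 0.3993] [-0.376 -0.121 -0.919] [ 0.223  0.43  -1.157  1.475  0.153  1.821 -0.501]
```

Run:
```python
from plan2 import *
plan([((.60,.23,.24),'y',1,.04),(bal(-.19,0,.17),0,1,.04)])
```

```text
[[[0.008,0.005,0.016],0.114,1],[[0.006,0.005,0.016],0.114,1],[[0.004,0.005,0.017],0.114,1],[[0.002,0.005,0.017],0.114,1],[[0.0,0.005,0.017],0.114,1],[[-0.001,0.005,0.017],0.114,1],[[-0.004,0.006,0.017],0.114,1],[[-0.005,0.005,0.017],0.114,1],[[-0.007,0.006,0.016],0.114,1],[[-0.009,0.005,0.015],0.114,1],[[-0.011,0.006,0.014],0.114,1],[[-0.012,0.005,0.013],0.114,1]]
[[[-0.014,0.006,0.011],0.114,1],[[-0.015,0.005,0.009],0.114,1],[[-0.006,0.005,0.037],0.0,1],[[-0.005,0.005,0.037],0.0,1],[[-0.006,0.006,0.036],0.0,1],[[-0.005,0.005,0.037],0.0,1],[[-0.006,0.006,0.036],0.0,1],[[-0.005,0.005,0.037],0.0,1],[[-0.006,0.006,0.036],0.0,1],[[-0.005,0.005,0.037],0.0,1]]
22 end [ 0.7389 -0.0256  0.1701] bal [-0.19    0.0003  0.1701]
[[-0.834 -0.376  0.404]
 [-0.388 -0.121 -0.914]
 [ 0.393 -0.919 -0.045]]
```

>>> apply_moves --series '[[[0.008,0.005,0.016],0.114,1],[[0.006,0.005,0.016],0.114,1],[[0.004,0.005,0.017],0.114,1],[[0.002,0.005,0.017],0.114,1],[[0,0.005,0.017],0.114,1],[[-0.001,0.005,0.017],0.114,1],[[-0.004,0.006,0.017],0.114,1],[[-0.005,0.005,0.017],0.114,1],[[-0.007,0.006,0.016],0.114,1],[[-0.009,0.005,0.015],0.114,1],[[-0.011,0.006,0.014],0.114,1],[[-0.012,0.005,0.013],0.114,1]]'

```text
t: 19.82
position: [0.5711, 0.2317, 0.2617]
tcp_rot: [-0.363, 0.658, -0.655, 0.078]
wrist_force: [0.1, -0.1, 0.1]
grip_width: 0.0
```

```bash
python3 st.py
```

```text
19.8167 [0.5711 0.2317 0.2617] [-0.376 -0.122 -0.919] [-0.04   0.637 -0.689  1.315  0.239  1.702 -1.639]
```

>>> apply_moves --series '[[[-0.014,0.006,0.011],0.114,1],[[-0.015,0.005,0.009],0.114,1],[[-0.006,0.005,0.037],0,1],[[-0.005,0.005,0.037],0,1],[[-0.006,0.006,0.036],0,1],[[-0.005,0.005,0.037],0,1],[[-0.006,0.006,0.036],0,1],[[-0.005,0.005,0.037],0,1],[[-0.006,0.006,0.036],0,1],[[-0.005,0.005,0.037],0,1],[[0,0,0],0,1]]'

```text
t: 20.73
position: [0.7395, -0.0357, 0.1667]
tcp_rot: [0.286, -0.663, 0.692, -0.001]
wrist_force: [-0.6, -2.0, -0.8]
grip_width: 0.0006
```

```bash
python3 st.py; python3 -c "
from h import *
snap('scene','s9.png');snap('wrist','w9.png')
from plan2 import *
print(tobal(read_state()['position']))"
```

```text
20.7333 [ 0.7395 -0.0357  0.1667] [-0.378 -0.122 -0.918] [ 0.159  0.87  -0.507  1.046  0.403  1.721 -1.445]
[-0.18785343  0.00296383  0.16852749]
```

View pics/s9.png

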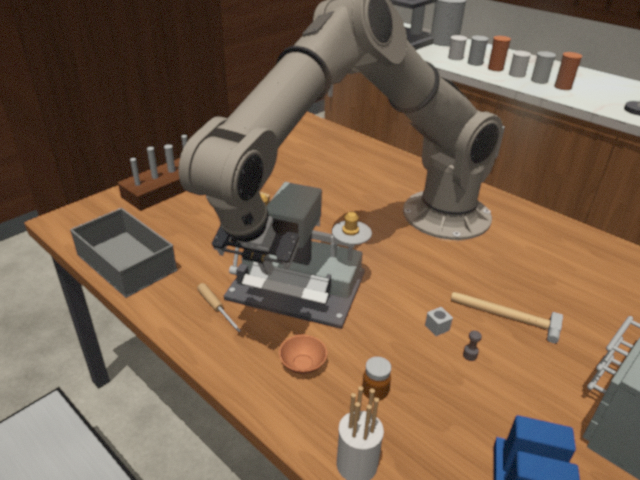

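View pics/w9.png

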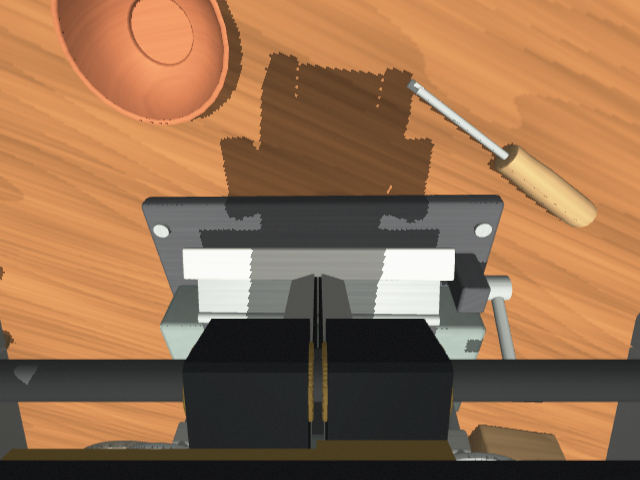

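Run:
```python
from plan2 import *
c=load('w9.png')
for u,v in [(188,252),(188,276),(450,252),(450,276),(319,252),(319,264),(319,272),(220,264),(420,264)]:
    print(u,v,tobal(pt(c,u,v)).round(4))
d=c['depth'];K=c['K'];v,u=np.mgrid[0:480,0:640]
P=np.stack([(u-K[0,2])/K[0,0]*d,-(v-K[1,2])/K[1,1]*d,-d],-1)@c['cam_to_world'][:3,:3].T+c['cam_to_world'][:3,3]
B=np.stack([(P-[.478,-.01,0])@XB+.04,(P-[.478,-.01,0])@YB-.124,P[...,2]],-1)
for vv in range(246,286,2): print(vv,B[vv,300].round(4),B[vv,340].round(4))
for uu in list(range(180,190,2))+list(range(450,460,2)): print(uu,B[264,uu].round(4))
q=B[252:276,195:445].reshape(-1,3);q=q[(q[:,2]>.05)&(q[:,2]<.09)]
A=np.c_[q[:,:2],np.ones(len(q))];print(np.linalg.lstsq(A,q[:,2],rcond=None)[0],q.mean(0))
```

```text
188 252 [-0.128  -0.1044  0.0641]
188 276 [-0.1114 -0.1049  0.0747]
450 252 [-0.1297  0.1056  0.0632]
450 276 [-0.1134  0.1063  0.0731]
319 252 [-0.1289  0.0024  0.0637]
319 264 [-0.1212  0.0025  0.0694]
319 272 [-0.1144  0.0024  0.0713]
220 264 [-0.119  -0.0786  0.068 ]
420 264 [-0.1217  0.0824  0.0687]
246 [-0.1002 -0.018   0.0186] [-0.1009  0.0196  0.019 ]
248 [-0.1301 -0.013   0.0602] [-0.1313  0.0192  0.0613]
250 [-0.1306 -0.0128  0.0634] [-0.1307  0.0192  0.0631]
252 [-0.1287 -0.0128  0.0636] [-0.1302  0.0192  0.065 ]
254 [-0.1276 -0.0128  0.0648] [-0.1285  0.0192  0.0654]
256 [-0.1262 -0.0128  0.0655] [-0.1264  0.0192  0.0654]
258 [-0.1241 -0.0129  0.0656] [-0.1253  0.0192  0.0666]
260 [-0.1228 -0.0129  0.0666] [-0.1236  0.0193  0.067 ]
262 [-0.1219 -0.0128  0.068 ] [-0.1222  0.0193  0.0678]
264 [-0.1199 -0.0129  0.0681] [-0.1204  0.0193  0.0682]
266 [-0.1185 -0.0129  0.0689] [-0.1204  0.0193  0.0706]
268 [-0.1168 -0.013   0.0694] [-0.1176  0.0193  0.0698]
270 [-0.1157 -0.0129  0.0706] [-0.1173  0.0193  0.072 ]
272 [-0.1146 -0.0129  0.0718] [-0.1153  0.0193  0.0721]
274 [-0.1131 -0.0129  0.0726] [-0.1138  0.0194  0.0728]
276 [-0.1116 -0.0129  0.0733] [-0.1128  0.0194  0.074 ]
278 [-0.1967 -0.0008  0.1691] [-0.111   0.0194  0.0745]
280 [-0.1988 -0.0004  0.1727] [-0.1978  0.0182  0.1713]
282 [-0.1995 -0.0002  0.1749] [-0.1996  0.0182  0.1747]
284 [-2.006e-01  1.000e-04  1.773e-01] [-0.2     0.0182  0.1764]
180 [-0.0767 -0.1387  0.019 ]
182 [-0.0765 -0.1368  0.0187]
184 [-0.1196 -0.108   0.0693]
186 [-0.1195 -0.1064  0.0691]
188 [-0.1189 -0.1051  0.0684]
450 [-0.1219  0.1058  0.0685]
452 [-0.1223  0.1072  0.069 ]
454 [-0.1216  0.109   0.0681]
456 [-0.0954  0.123   0.0369]
458 [-0.0945  0.1252  0.0359]
[0.56225623 0.00435154 0.13647689] [-0.12097017  0.00229567  0.06847065]
```

Run:
```python
from plan2 import *
plan([(bal(-.150,-.007,.105),0,1,.03),(bal(-.1335,-.0075,.076),0,1,.015)])
```

```text
[[[0.003,0.025,-0.002],0.0,1],[[0.003,0.024,-0.002],0.0,1],[[0.004,0.025,-0.002],0.0,1],[[0.001,0.011,0.0],0.0,1],[[0.001,0.011,0.0],0.0,1],[[0.002,0.011,0.001],0.0,1]]
6 end [ 0.6841 -0.0426  0.076 ] bal [-0.1331 -0.0074  0.076 ]
[[-0.835 -0.377  0.401]
 [-0.386 -0.12  -0.915]
 [ 0.393 -0.918 -0.045]]
```

>>> apply_moves --series '[[[0.003,0.025,-0.002],0,1],[[0.003,0.024,-0.002],0,1],[[0.004,0.025,-0.002],0,1],[[0.001,0.011,0],0,1],[[0.001,0.011,0],0,1],[[0.001,0.009,0],0,1],[[0,0,0],0,1],[[0,0,0],0,1]]'

```text
t: 21.5
position: [0.6861, -0.0416, 0.081]
tcp_rot: [0.286, -0.663, 0.692, -0.004]
wrist_force: [0.9, -0.9, -0.2]
grip_width: 0.0005
```

```bash
python3 st.py; python3 -c "
from h import *
snap('scene','s10.png');snap('wrist','w10.png')
from plan2 import *
print(tobal(read_state()['position']),read_state()['wrist_force'])
cv2.imwrite('pics/s10c.png',cv2.resize(cv2.imread('pics/s10.png')[170:320,180:380],(800,600),interpolation=cv2.INTER_CUBIC))"
```

```text
21.5 [ 0.6861 -0.0416  0.081 ] [-0.374 -0.121 -0.92 ] [ 0.211  0.851 -0.518  1.289  0.415  1.514 -1.494]
[-0.13569347 -0.0073231   0.0814969 ] [-0.14031288  0.68521327 -0.21203596]
```

View pics/s10c.png

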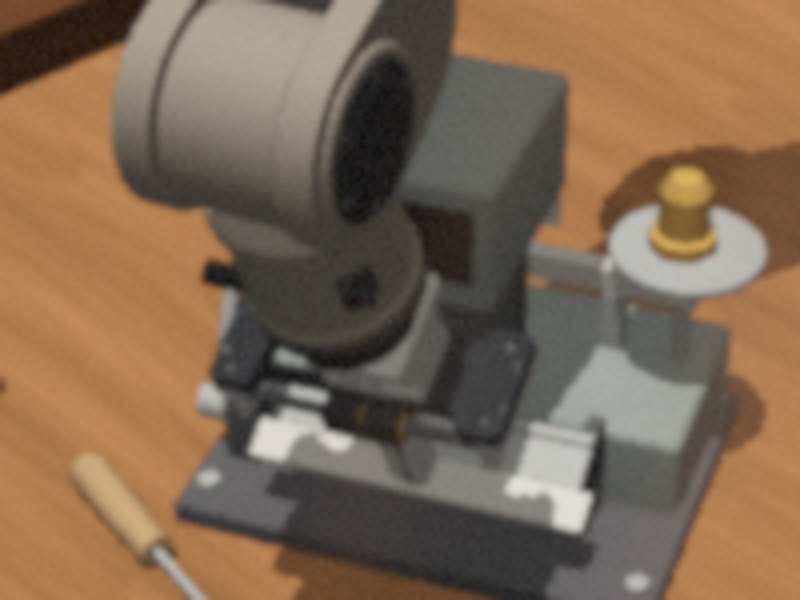

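View pics/w10.png

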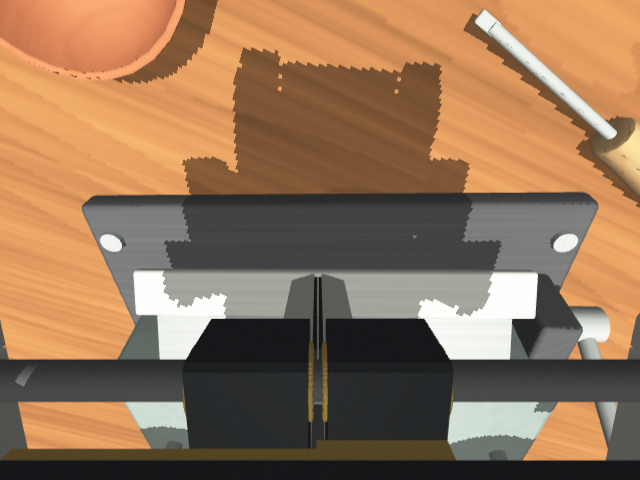

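>>> apply_moves --series '[[[0.0005,0.003,0],0,1],[[0.0005,0.003,0],0,1],[[0.0005,0.002,0],0,1],[[0.0005,0.002,0],0,1],[[0.0005,0.002,0],0,1]]'

```text
t: 22.02
position: [0.6789, -0.0446, 0.0705]
tcp_rot: [0.286, -0.663, 0.692, -0.004]
wrist_force: [0.8, -0.2, -0.1]
grip_width: 0.0007
```

>>> apply_moves --series '[[[0.0005,0.002,0],0,1],[[0.0005,0.002,0],0,1],[[0,0,0],0,1]]'

```text
t: 22.27
position: [0.6768, -0.0453, 0.0673]
tcp_rot: [0.286, -0.663, 0.692, -0.004]
wrist_force: [1.9, 0.3, 1.0]
grip_width: 0.0004
```

```bash
cat > fb.py <<'E'
from plan2 import *
s=read_state();f=s['wrist_force'];print(s['t'].__round__(2),'bal',tobal(s['position']).round(4),'F bal',np.array([f@XB,f@YB,f[2]]).round(2), R.from_quat(s['tcp_rot']).as_matrix()[:,1].round(3))
E
python3 fb.py
```

```text
22.27 bal [-0.1253 -0.0081  0.0673] F bal [-1.85  0.52  0.99] [-0.373 -0.121 -0.92 ]
```

>>> apply_moves --series '[[[0,0.002,0],0,1],[[0.0003,0.002,0],0,1],[[0.0003,0.002,0],0,1],[[0,0,0],0,1]]'

```text
t: 22.6
position: [0.6748, -0.0462, 0.0627]
tcp_rot: [0.285, -0.663, 0.692, -0.004]
wrist_force: [5.0, 0.5, 4.0]
grip_width: 0.0006
```

```bash
python3 fb.py
```

```text
22.6 bal [-0.1232 -0.0081  0.0627] F bal [-4.79  1.64  3.98] [-0.372 -0.121 -0.92 ]
```

>>> apply_moves --series '[[[0.0003,0.002,0],0,1],[[0.0003,0.002,0],0,1],[[0.0005,0.002,0],0,1],[[0.0005,0.002,0],0,1]]'

```text
t: 22.93
position: [0.6713, -0.0477, 0.0563]
tcp_rot: [0.285, -0.663, 0.693, -0.005]
wrist_force: [7.5, 0.6, 7.6]
grip_width: 0.0005
```

```bash
python3 fb.py;python3 -c "
from h import *
snap('wrist','w11.png')"
```

```text
22.93 bal [-0.1193 -0.0083  0.0563] F bal [-7.11  2.62  7.61] [-0.37  -0.121 -0.921]
```

View pics/w11.png

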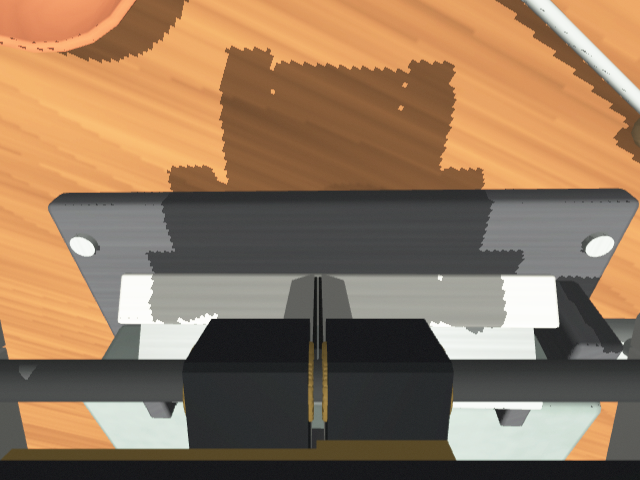

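>>> apply_moves --series '[[[0.0005,0.0015,0],0,1],[[0.0005,0.0015,0],0,1]]'

```text
t: 23.15
position: [0.6707, -0.0479, 0.0552]
tcp_rot: [0.284, -0.663, 0.693, -0.006]
wrist_force: [16.0, 3.3, 25.6]
grip_width: 0.0002
```

>>> apply_moves --series '[[[0.0005,0.0015,0],0,1],[[0,0,0],0,1]]'

```text
t: 23.32
position: [0.6707, -0.048, 0.0552]
tcp_rot: [0.283, -0.663, 0.693, -0.007]
wrist_force: [15.7, 3.5, 25.2]
grip_width: -0.0001
```

```bash
python3 fb.py
```

```text
23.32 bal [-0.1187 -0.0083  0.0552] F bal [-15.75   3.44  25.15] [-0.366 -0.12  -0.923]
```

>>> apply_moves --series '[[[-0.002,-0.006,0],0,1],[[-0.002,-0.01,0],0,1],[[-0.004,-0.02,0],0,1],[[-0.005,-0.03,0],0,1],[[-0.005,-0.035,0],0,1],[[-0.005,-0.035,0],0,1],[[0,0,0],0,1]]'

```text
t: 23.9
position: [0.7404, -0.0214, 0.1737]
tcp_rot: [0.284, -0.663, 0.692, -0.006]
wrist_force: [-0.1, 0.4, -0.2]
grip_width: 0.0007
```

```bash
python3 fb.py;python3 -c "
from h import *
snap('wrist','w12.png');snap('scene','s12.png')
cv2.imwrite('pics/s12c.png',cv2.resize(cv2.imread('pics/s12.png')[170:320,180:380],(800,600),interpolation=cv2.INTER_CUBIC))"
```

```text
23.9 bal [-0.1931 -0.0029  0.1737] F bal [-0.09 -0.38 -0.23] [-0.368 -0.12  -0.922]
```

View pics/w12.png

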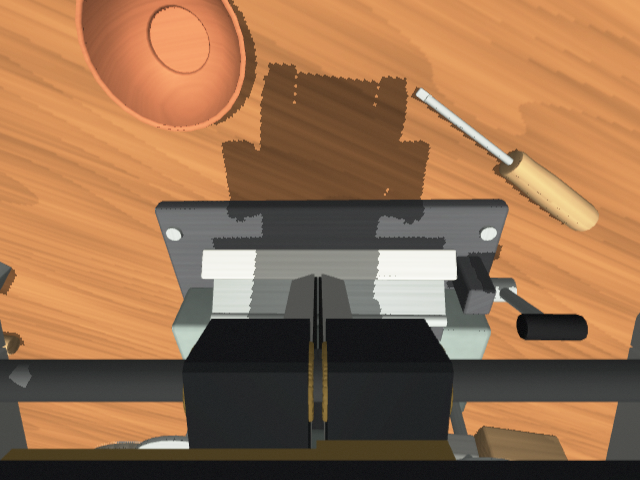

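View pics/s12c.png

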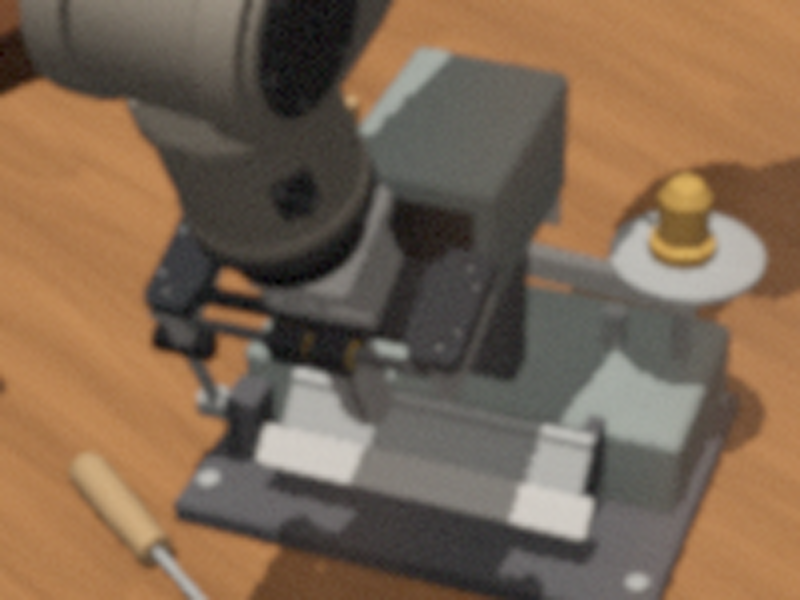

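Run:
```python
from plan2 import *
c=load('w12.png')
for u,v in [(520,327),(552,320),(552,330),(584,327),(510,298)]: print(tobal(pt(c,u,v)).round(4))
plan([(bal(-.185,.158,.17),0,1,.03),(bal(-.165,.159,.114),0,1,.03)])
```

```text
[-0.1161  0.1358  0.1265]
[-0.1262  0.1531  0.1288]
[-0.1215  0.1526  0.1335]
[-0.1245  0.1725  0.1329]
[-0.095   0.1523  0.0763]
[[[0.001,-0.001,0.027],0.0,1],[[0.001,-0.001,0.027],0.0,1],[[0.001,-0.001,0.027],0.0,1],[[0.0,-0.001,0.027],0.0,1],[[0.001,-0.001,0.026],0.0,1],[[0.0,-0.002,0.027],0.0,1],[[-0.002,0.03,0.002],0.0,1],[[-0.001,0.029,0.001],0.0,1]]
8 end [ 0.7832 -0.1796  0.1144] bal [-0.1651  0.1585  0.1144]
[[-0.837 -0.372  0.401]
 [-0.385 -0.121 -0.915]
 [ 0.389 -0.92  -0.042]]
```

>>> apply_moves --series '[[[0.001,-0.001,0.027],0,1],[[0.001,-0.001,0.027],0,1],[[0.001,-0.001,0.027],0,1],[[0,-0.001,0.027],0,1],[[0.001,-0.001,0.026],0,1],[[0,-0.002,0.025],0,1],[[-0.002,0.03,0.002],0,1],[[-0.001,0.029,0.001],0,1],[[0,0,0],0,1],[[0,0,0],0,1],[[0,0,0],0,1],[[0,0,0],0,1]]'

```text
t: 25.0
position: [0.7824, -0.178, 0.1155]
tcp_rot: [0.285, -0.663, 0.692, -0.005]
wrist_force: [-0.1, 1.0, 0.4]
grip_width: 0.0001
```

>>> apply_moves --series '[[[0,0,0],0,1],[[0,0,0],0,1],[[0,0,0],0,1],[[0,0,0],0,1],[[0,0,0],0,1],[[0,0,0],0,1],[[0,0,0],0,1],[[0,0,0],0,1],[[0,0,0],0,1],[[0,0,0],0,1],[[0,0,0],0,1],[[0,0,0],0,1]]'

```text
t: 26.0
position: [0.7814, -0.1787, 0.1136]
tcp_rot: [0.286, -0.663, 0.692, -0.004]
wrist_force: [0.2, -0.2, 0.3]
grip_width: 0.0003
```

```bash
python3 fb.py;python3 -c "
from h import *
snap('wrist','w13.png');snap('scene','s13.png')
cv2.imwrite('pics/s13c.png',cv2.resize(cv2.imread('pics/s13.png')[170:320,180:380],(800,600),interpolation=cv2.INTER_CUBIC))"
```

```text
26.0 bal [-0.1639  0.157   0.1136] F bal [-0.08  0.27  0.3 ] [-0.374 -0.121 -0.919]
```

View pics/w13.png

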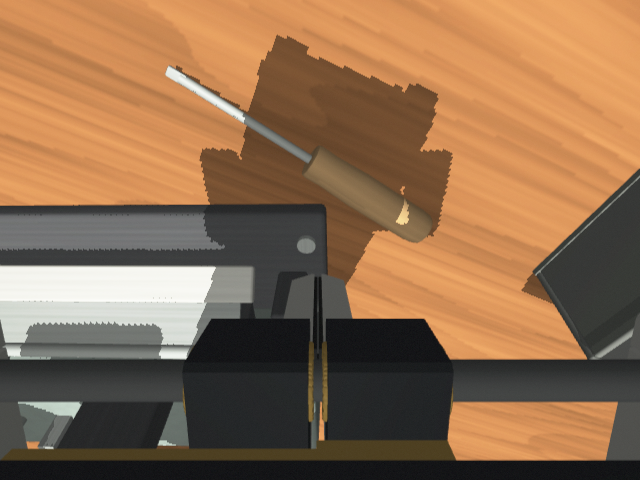

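View pics/s13c.png

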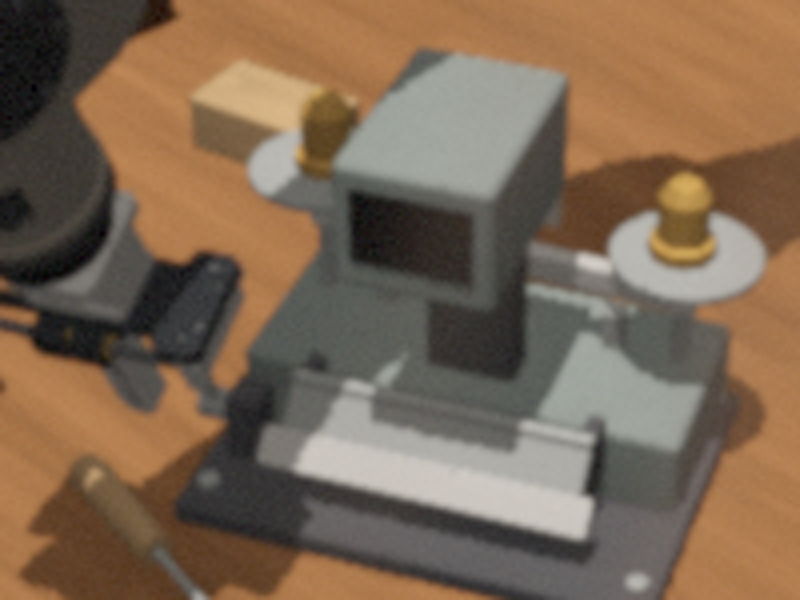

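>>> apply_moves --series '[[[0,0,0],0,1],[[0,0,0],0,1],[[0,0,0],0,1],[[0,0,0],0,1],[[0,0,0],0,1],[[0,0,0],0,1],[[0,0,0],0,1],[[0,0,0],0,1],[[0,0,0],0,1],[[0,0,0],0,1],[[0,0,0],0,1],[[0,0,0],0,1]]'

```text
t: 27.1
position: [0.7814, -0.1787, 0.1136]
tcp_rot: [0.286, -0.663, 0.692, -0.004]
wrist_force: [-0.1, -0.2, -0.1]
grip_width: 0.0003
```

```bash
python3 - <<'E'
from plan2 import *
a=load('s13.png')['image'];c=snap('scene','s14.png');b=c['image']
for im in (a,b):
    h=cv2.cvtColor(im,cv2.COLOR_RGB2HSV);m=cv2.inRange(h,(15,130,60),(32,255,255));k,l,st,ce=cv2.connectedComponentsWithStats(m)
    print([(st[i,4],ce[i].round(2)) for i in range(1,k) if st[i,4]>80])
print(np.abs(a.astype(int)-b)[195:330,240:400].mean())
# pan heights
d=c['depth'];K=c['K'];v,u=np.mgrid[0:480,0:640]
P=np.stack([(u-K[0,2])/K[0,0]*d,-(v-K[1,2])/K[1,1]*d,-d],-1)@c['cam_to_world'][:3,:3].T+c['cam_to_world'][:3,3]
B=np.stack([(P-[.478,-.01,0])@XB+.04,(P-[.478,-.01,0])@YB-.124,P[...,2]],-1)
for y0 in(-.124,.124):
    m=(np.hypot(B[...,0]-.036,B[...,1]-y0)<.04)&(np.hypot(B[...,0]-.036,B[...,1]-y0)>.028)&(abs(B[...,2]-.165)<.02);print(y0,m.sum(),np.median(B[m][:,2]))
plan([(bal(-.125,.157,.114),0,1,.01),(bal(-.05,.157,.114),0,1,.006)])
E
python3 fb.py
```

```text
[(np.int32(199), array([260.59, 201.49])), (np.int32(283), array([350.44, 224.  ]))]
[(np.int32(196), array([260.54, 201.61])), (np.int32(289), array([350.56, 223.85]))]
1.836111111111111
-0.124 181 0.1604155472128489
0.124 82 0.17108023322455163
[[[0.009,0.004,0.0],0.0,1],[[0.009,0.004,0.0],0.0,1],[[0.009,0.003,0.0],0.0,1],[[0.009,0.004,0.001],0.0,1],[[0.005,0.002,0.0],0.0,1],[[0.005,0.002,0.0],0.0,1],[[0.005,0.002,0.0],0.0,1],[[0.005,0.002,0.0],0.0,1],[[0.005,0.002,0.0],0.0,1],[[0.005,0.002,0.0],0.0,1],[[0.006,0.002,0.0],0.0,1],[[0.005,0.003,0.0],0.0,1]]
[[[0.006,0.002,0.0],0.0,1],[[0.005,0.003,0.0],0.0,1],[[0.006,0.002,0.001],0.0,1],[[0.005,0.003,0.0],0.0,1],[[0.006,0.002,0.001],0.0,1]]
17 end [ 0.6784 -0.2271  0.1141] bal [-0.05    0.1574  0.1141]
[[-0.837 -0.374  0.401]
 [-0.384 -0.121 -0.915]
 [ 0.391 -0.919 -0.042]]
27.15 bal [-0.1639  0.157   0.1136] F bal [-0.65  0.69 -0.58] [-0.374 -0.121 -0.919]
```

Beam has come to rest (pans at 160/171 mm, ~0.04 rad, no change over 1 s; right finial at px 350,224 in both frames). Now push the lever back.

>>> apply_moves --series '[[[0.009,0.004,0],0,1],[[0.009,0.004,0],0,1],[[0.009,0.003,0],0,1],[[0.009,0.004,0],0,1],[[0.005,0.002,0],0,1],[[0.005,0.002,0],0,1],[[0.005,0.002,0],0,1],[[0.005,0.002,0],0,1]]'

```text
t: 27.82
position: [0.7259, -0.2028, 0.1143]
tcp_rot: [0.286, -0.663, 0.692, -0.004]
wrist_force: [2.5, 1.6, 0.9]
grip_width: 0.0005
```

```bash
python3 fb.py
```

```text
27.82 bal [-0.1034  0.1554  0.1143] F bal [-2.89 -0.38  0.94] [-0.374 -0.121 -0.92 ]
```

>>> apply_moves --series '[[[0.005,0.002,0],0,1],[[0.005,0.002,0],0,1],[[0.005,0.002,0],0,1],[[0.005,0.002,0],0,1],[[0.005,0.002,0],0,1],[[0.005,0.002,0],0,1],[[0.004,0.002,0],0,1]]'

```text
t: 28.4
position: [0.6917, -0.2181, 0.1147]
tcp_rot: [0.286, -0.663, 0.692, -0.004]
wrist_force: [4.1, 0.2, -1.6]
grip_width: 0.0005
```

```bash
python3 fb.py;python3 -c "
from h import *
snap('scene','s15.png')
cv2.imwrite('pics/s15c.png',cv2.resize(cv2.imread('pics/s15.png')[170:320,180:380],(800,600),interpolation=cv2.INTER_CUBIC))"
```

```text
28.4 bal [-0.066   0.1548  0.1147] F bal [-3.82  1.53 -1.59] [-0.374 -0.121 -0.919]
```

View pics/s15c.png

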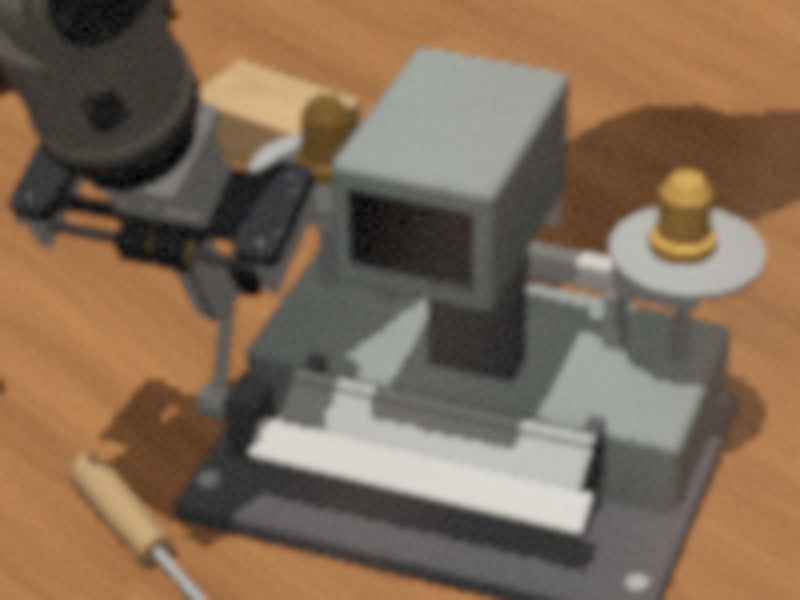

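Lever past vertical, bar rising, pans levelling. Continue to the end stop.

>>> apply_moves --series '[[[0.004,0.002,0],0,1],[[0.004,0.002,0],0,1],[[0.003,0.001,0],0,1]]'

```text
t: 28.7
position: [0.6845, -0.2205, 0.1148]
tcp_rot: [0.284, -0.664, 0.692, -0.007]
wrist_force: [33.5, 10.0, -6.3]
grip_width: 0.0005
```

>>> apply_moves --series '[[[0.002,0.001,0],0,1],[[0.002,0.001,0],0,1]]'

```text
t: 28.87
position: [0.684, -0.2205, 0.1148]
tcp_rot: [0.282, -0.664, 0.693, -0.011]
wrist_force: [50.9, 12.4, -6.5]
grip_width: 0.0001
```

```bash
python3 fb.py
```

```text
28.87 bal [-0.0579  0.1538  0.1148] F bal [-51.37  10.2   -6.54] [-0.359 -0.118 -0.926]
```

>>> apply_moves --series '[[[-0.008,-0.003,0],0,1],[[-0.01,-0.004,0],0,1],[[-0.025,-0.01,0],0,1],[[-0.03,-0.02,0],0,1],[[-0.03,-0.03,0],0,1],[[0,-0.03,0],0,1],[[0,0,0],0,1]]'

```text
t: 29.45
position: [0.7996, -0.1713, 0.165]
tcp_rot: [0.285, -0.663, 0.692, -0.006]
wrist_force: [0.4, -1.5, 1.0]
grip_width: 0.0007
```

```bash
python3 fb.py
python3 - <<'E'
from plan2 import *
c=snap('scene','s16.png');snap('wrist','w16.png');snap('top','t16.png')
cv2.imwrite('pics/s16c.png',cv2.resize(cv2.imread('pics/s16.png')[170:320,180:380],(800,600),interpolation=cv2.INTER_CUBIC))
for n in ('s5.png','s16.png'):
    c=load(n);d=c['depth'];K=c['K'];v,u=np.mgrid[0:480,0:640]
    P=np.stack([(u-K[0,2])/K[0,0]*d,-(v-K[1,2])/K[1,1]*d,-d],-1)@c['cam_to_world'][:3,:3].T+c['cam_to_world'][:3,3]
    B=np.stack([(P-[.478,-.01,0])@XB+.04,(P-[.478,-.01,0])@YB-.124,P[...,2]],-1)
    for y0 in(-.124,.124):
        r=np.hypot(B[...,0]-.036,B[...,1]-y0);m=(r<.04)&(r>.028)&(abs(B[...,2]-.165)<.02);print(n,y0,m.sum(),np.median(B[m][:,2]))
    m=(d>0)&(abs(B[...,2]-.127)<.02)&(B[...,1]>.13)&(B[...,1]<.18)&(B[...,0]<.02)&(B[...,0]>-.14)&(c['image'].max(-1)<70);print('grip',m.sum(),B[m].mean(0).round(4))
    m=(d>0)&(B[...,2]>.04)&(B[...,2]<.1)&(B[...,0]<-.09)&(B[...,0]>-.16)&(abs(B[...,1])<.13)&(c['image'].min(-1)>205);print('bar',m.sum(),B[m].mean(0).round(4),B[m].min(0).round(3),B[m].max(0).round(3))
E
```

```text
29.45 bal [-0.1835  0.158   0.165 ] F bal [0.23 1.55 1.03] [-0.371 -0.121 -0.921]
s5.png -0.124 188 0.16555306907987571
s5.png 0.124 85 0.16624817141824344
grip 64 [-0.0534  0.1546  0.1317]
bar 579 [-0.1233 -0.007   0.0687] [-0.136 -0.106  0.06 ] [-0.11   0.104  0.077]
s16.png -0.124 191 0.16548578464848263
s16.png 0.124 86 0.16567689566802324
grip 64 [-0.0519  0.1532  0.1305]
bar 321 [-0.1229 -0.0459  0.069 ] [-0.133 -0.107  0.061] [-0.112  0.071  0.078]
```

View pics/s16c.png

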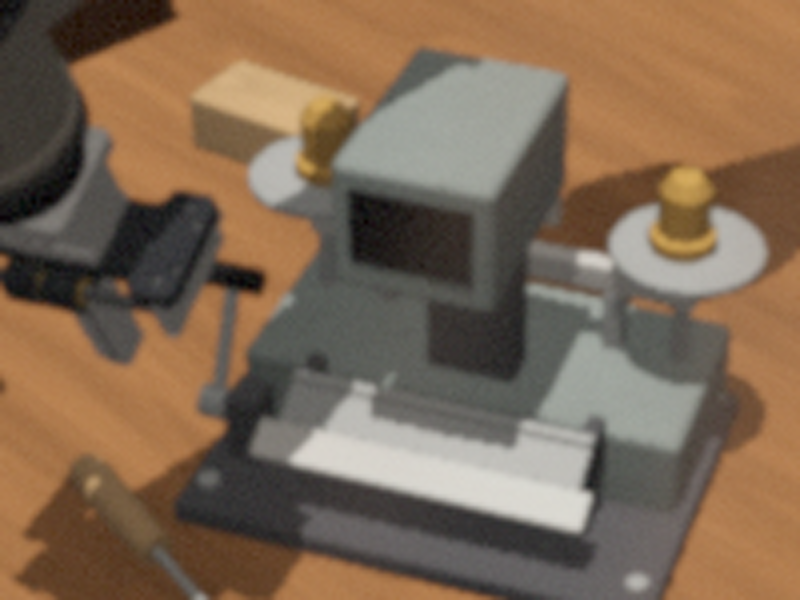

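View pics/w16.png

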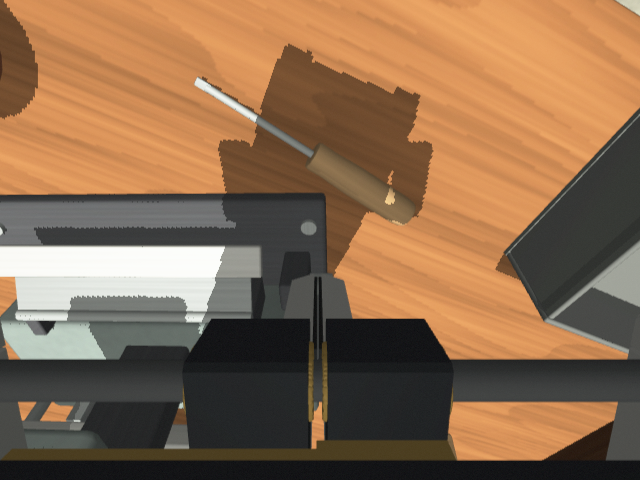

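>>> apply_moves --series '[[[0,-0.03,0],0,1],[[0,-0.03,0],0,1],[[0,0,0],0,1],[[0,0,0],0,1],[[0,0,0],0,1]]'

```text
t: 30.02
position: [0.8186, -0.1676, 0.216]
tcp_rot: [0.286, -0.663, 0.692, -0.003]
wrist_force: [0.7, -0.1, 0.3]
grip_width: 0.0003
```

```bash
python3 fb.py; python3 -c "
from plant import job
print(job.finish_job())"
```

```text
30.02 bal [-0.2023  0.1626  0.216 ] F bal [-0.55  0.41  0.33] [-0.375 -0.122 -0.919]
the job is handed in; nothing more can be done
None
```

The job is done in the order asked and handed in at 30 s. The new finial stands upright in the middle of the right pan. The bar was pressed home within about 1 cm of its middle, up to the firm stop at about 30 N. The hand came off the bar, the beam came to rest, and the arrest lever was pushed back to its stop.

**Last checks**
- **Beam free and at rest:** the pans stood at about 160 and 171 mm. Pictures taken one second apart showed no change.
- **Beam locked again:** both pans are back at about 165.5 mm, and the bar's height matches the picture from before the press. The lever grip is within about 2 mm of where it began.
- **Finials:** both are on their pans, and the robot is touching nothing.

**Points to note**
- **Tilt:** the moves offer no tilt, so I got about 0.4 rad (23 degrees, not 35) by pushing the tool against the arm's inner reach limit. There joint 4 read up to 2.462 rad, against its listed limit of 2.46.
- **Forces:** the last push on the lever's stop reached about 52 N at the wrist. I believe it came from the fingers, not the gripper's body, but did not check this by camera. One brief 18 to 20 N reading appeared while tilting near the base and was gone at the next reading.
- **Bar rocking:** I did not measure it with numbers. The bar looked even in the wrist picture during the press.

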